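# Roll a pipe stub into the length-checking cradle

## Task

Roll the loose steel pipe stub across the bench and up the ramp by pushing its side with the fingertips, so that it really turns over as it goes and drops squarely into the V groove of the grey cradle a little short of the dark end stop. Then push the pipe's free end with the fingertips so that it slides along the groove until its other end rests against the stop, and let go. Never pinch, lift or carry the pipe, and leave the valve, the coupling and the parts bin where they stand.

Things in the scene. Friction and masses are not known exactly. Their poses are not given: they have to be found in the camera images.
- pipe_center (a point): centre of the loose steel pipe stub, a true cylinder of 42 mm diameter, 160 mm long, 0.35 to 0.7 kg. It starts on the bench, centre 21 mm up. x = along its axis (ends at +-80 mm, alike); z is up at the start, and y and z turn as it rolls. Pushed at or just below mid-height by upright or slightly back-leaning fingers it rolls, slipping on them; pushed high it jams under the tips
- cradle: grey folded-plate V cradle fixed to the bench; origin on the bench surface below the bottom of the groove, x along the groove, y the way the pipe must roll in, z up. The pipe starts at y = -220 to -150 mm, x = +25 to +45 mm, up to 0.15 rad askew (skewed, it drifts sideways as it rolls); rolled straight in, it lies clear of the stop. Flat lugs with bolts, 9 mm high, lie behind it, to y = +70 mm
- crest (a point): middle of the crest at the top of the ramp, cradle's axes. In the cradle's frame the ramp is x = -80 to +70 mm wide and rises evenly and gently (6 degrees) from the bench at y = -105 mm to this crest, 10 mm high at y = -15 mm; then the V falls away
- groove (a point): bottom of the V groove (120 degrees), 1 mm above the bench, cradle's axes, above the cradle's origin; the groove runs x = -80 to +70 mm, its far side rises to 22 mm at y = +36 to +41 mm. A pipe lying in the V has its centre at y = 0, 25 mm above the bench; against the stop its centre is at x = 0 and 10 mm of its free end sticks out past the open +x end
- stop_face (a point): point on the end stop's face, 80 mm to -x of the cradle's origin, in line with the centre of a pipe lying in the V, 25 mm above the bench; cradle's axes. The stop is a dark plate 10 mm thick, 46 mm tall, across the groove from y = -40 to +44 mm; its face looks to +x
- valve: bystander: brass ball valve with a flat steel lever on top, about 75 x 38 mm, 54 mm tall (lever reaches 64 mm to its +x), lying beyond the pipe's path; origin at its underside. Leave it alone
- coupling: bystander: dark steel pipe coupling, a ring 52 mm across and 50 mm tall, standing on end beyond the cradle's open end, to the far side; origin at its underside. Leave it alone
- bin: bystander: white open parts bin 100 x 160 x 55 mm tall with small fittings in it, standing behind the cradle; origin at its underside. Leave it alone
Things that resemble listed ones, but are neither listed nor needed, are in the scene too. Of the things like the part that bears pipe_center, leave any that is pink or yellow; of the rest the smaller one is meant.

How it is judged:
By the outcome, as a careful person would: the job done as asked, in the order asked, and still so for the second after the job is handed in, with the robot touching nothing.
It also fails if it takes over 51 s, if anything falls off the work surface, if the arm or the gripper's body presses on something with over 40 N, if the wrist force passes 120 N, or if a joint passes its speed limit or range.

## Robot

A 6-joint arm with a two-finger parallel gripper is mounted at the origin on the work surface. World frame = base frame: x ahead of the robot, y to its left, z up, the work surface at z = 0. Lengths are in m, angles in rad, forces in N, time in s.
With the tool pointing down it reaches from about 0.25 to 0.775 m from the base axis. Payload 4 kg.
Tool frame: the origin (TCP) lies at the very end of the fingers, on their centre line; the grasp point (between the pads) lies 19 mm behind it (manip.pinch_z is the z of the grasp point in the tool frame, in m); z points along the fingers, x is the direction in which the jaws open and shut, and the axes are right-handed (so a half turn about z gives the same grasp; the last joint's range is limited). The gripper opens to 85 mm and grips with 20 to 120 N. Pads are 22 mm wide; open, the fingers measure 114 mm over their backs; the gripper's body (76 mm by 85 mm) begins 54 mm behind the grasp point. The pads swing forward as they close: fully open they stand 13 mm farther back than shut.
Start: joints at [-1.227, 0.087, 1.371, -0, 1.684, -0.103], TCP at [0.238, -0.496, 0.231] pointing down, gripper open.
Joint ranges: [-3.1, 3.1], [-0.76, 2.03], [0.27, 2.55], [-1.08, 4.22], [0.17, 2.65], [-2.57, 2.57]. Speed limits (rad/s): [2.79, 2.79, 3.14, 3.14, 3.14, 3.14].

## Interface

Orientations are given as a 3x3 rotation matrix whose columns are the frame's x, y, z axes.
In Python, from rig import manip gives the robot as it stands.
- The arm moves only by the tool play_rows, never from a script. Its argument "targets" is a list of rows, each a list of 5 numbers: the gripper's target within -1 to 1 (fully open at 1, half-way at 0, shut at -1), then the shift along the tool's x, y, z in mm, then the turn about the tool's z in rad. In form: [[hand, tx, ty, tz, turn], ...]. A call has exactly 10 rows; each row shifts and turns the pose as measured when the row begins, along the tool's axes as they then stand; what a row does not reach is not made up. A row lasts 1/10 s, in which the tool goes at most 50 mm and 8.59 degrees, less where a joint would pass 70% of its speed; a pose out of reach is approached as far as the arm can. A call with a gripper value outside its range is refused whole. The fingers move at their own pace and stop on an object; "squeeze" is the grip in N (left out, the last holds). Time passes only in rows, so rows that do not move let the fingers close, or fill a call up. It gives the time, the measured TCP pose, the force and the opening at its end, in the units of the state.
- manip.get_state(): the state, without advancing time (a new reading comes with each control period).
- manip.get_image(name): name is "scene" or "side" or "wrist"; returns a dict with "image" (420x560x3 uint8, blue, green, red), "fx", "fy", "cx", "cy" (pixels), "xyz" and "rotation" of the camera in the world. Camera axes: x right, y up, looking along -z (the intrinsics and any distortion apply to the point x, -y, -z); pixel columns grow to the right and rows downward; lengths in m; the calibration is good to about 2 mm. A picture is of the moment at which its call begins. There is no depth.
- manip.sign_off(): hands the job in, once; it reports no verdict.
The state is a dict: "time_s": time; "qpos": joint angles; "joint_velocities": joint speeds; "effort": joint torques, N m; "tool_pos": TCP position; "eef_rot": TCP orientation; "force": force on the tool from outside, world axes, zero at the start; "wrist_torque": the same for the moment, N m; "width": finger opening in m.
Only numpy, scipy, OpenCV 4.12 (cv2) and the standard library are available. Lean on these libraries where they do the work, as an engineer would, in place of code of your own. Each camera call takes 0.05 s, during which the arm holds its last target.

## Working session

There is one attempt and no reset: what is moved stays moved. The work goes in short steps, Python scripts to look and compute and a tool call to move; the robot and the scene stay as the last step left them, time stands still between calls to the robot, and variables do not carry over. Pictures are saved under pics/ and viewed, and the job is handed in when it is done.

Besides the shell and the picture viewer there is one more tool, called after "Request:" as name([rows], argument=value, ...), one row to a line, values as JSON. play_rows: Moves the arm, as the interface text tells. Its arguments: {"type":"object","properties":{"targets":{"type":"array","items":{"type":"array","items":{"type":"number"}}},"squeeze":{"type":"number"}},"required":["targets"]}

```bash
ls; mkdir -p pics; python3 - <<'E'
from rig import manip
import cv2
s=manip.get_state(); print(s)
print(manip.pinch_z)
for n in ["scene","side","wrist"]:
    d=manip.get_image(n); cv2.imwrite(f"pics/{n}0.png",d["image"])
    print(n,{k:v for k,v in d.items() if k!="image"})
E
```

```text
pics
{'time_s': 0.0, 'qpos': array([-1.22710697e+00,  8.79524551e-02,  1.37229970e+00,  2.62326114e-07,
        1.68360932e+00, -1.03090054e-01]), 'joint_velocities': array([-0.00090776,  0.00254919,  0.00098836,  0.00094136, -0.00205531,
       -0.00115976]), 'effort': array([-4.03929807e-04, -3.51873493e+01, -3.13269246e+01, -6.84443717e-05,
        1.09027448e-02, -8.34794719e-06]), 'tool_pos': array([ 0.23746092, -0.49552513,  0.23011748]), 'eef_rot': array([[ 4.32062476e-01, -9.01843353e-01, -7.64261931e-04],
       [-9.01840853e-01, -4.32063089e-01,  2.13621973e-03],
       [-2.25674493e-03, -2.33737753e-04, -9.99997426e-01]]), 'force': array([-0.09530535,  0.16480767,  0.06923127]), 'wrist_torque': array([ 0.01344148, -0.04477328,  0.01425884]), 'width': 0.08513524285085494}
-0.0187
scene {'fx': 436.8073497407144, 'fy': 436.8073497407144, 'cx': 272.6043394490655, 'cy': 205.50134498879794, 'xyz': array([1.05889791, 0.23899424, 1.03979248]), 'rotation': array([[-0.33740617, -0.81604894,  0.46927733],
       [ 0.94132629, -0.28831541,  0.17543959],
       [-0.0078674 ,  0.50093748,  0.86544771]])}
side {'fx': 434.0868541252804, 'fy': 434.0868541252804, 'cx': 280.98269033205116, 'cy': 208.86324267540425, 'xyz': array([0.28245835, 0.81626065, 0.5871236 ]), 'rotation': array([[-0.96622619,  0.14493557, -0.21307423],
       [-0.25761207, -0.52222576,  0.81296758],
       [ 0.00655507,  0.84040106,  0.54192536]])}
wrist {'fx': 311.6028199913125, 'fy': 311.6028199913125, 'cx': 277.4841472223749, 'cy': 209.09706375576963, 'xyz': array([ 0.3032389 , -0.46478849,  0.37193702]), 'rotation': array([[ 0.43325751,  0.86490089,  0.25344502],
       [-0.90126709,  0.41650845,  0.11932453],
       [-0.00235811, -0.28011991,  0.95996212]])}
```

View pics/scene0.png

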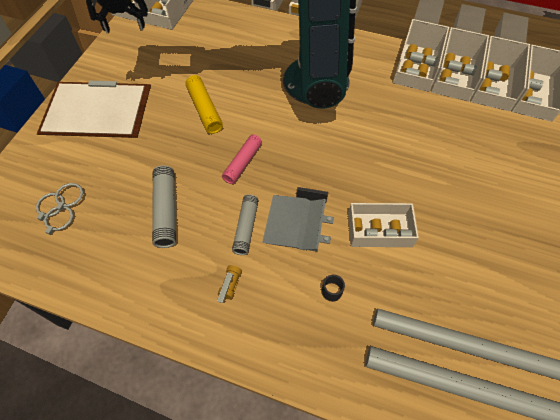

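View pics/side0.png

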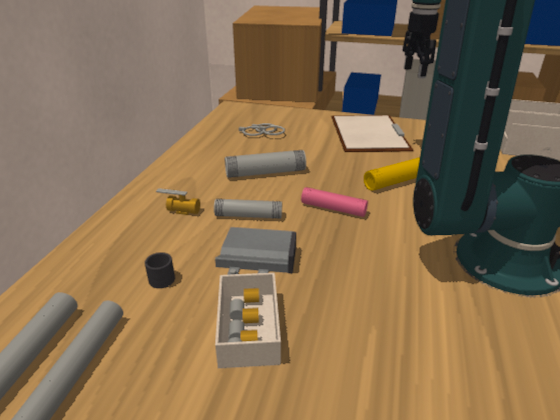

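View pics/wrist0.png

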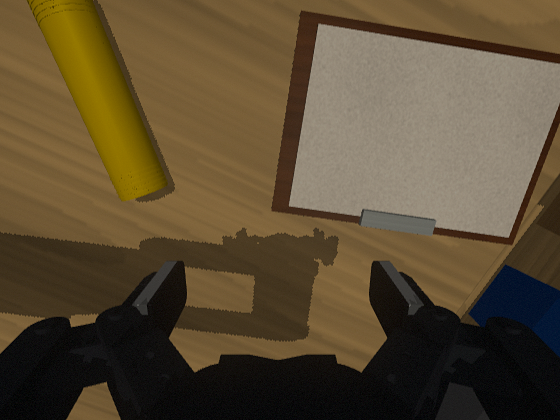

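The scene view shows the small grey pipe from (250,198) to (240,252). The cradle covers about x 265-327, y 190-250, with its dark stop at (313,193). The side view shows the pipe at (249,209) and the cradle at (258,250). I'll zoom in next.

```bash
cat > h.py <<'E'
import numpy as np, cv2
from rig import manip
def ray(d,u,v):
    c=np.array([(u-d["cx"])/d["fx"],-(v-d["cy"])/d["fy"],-1.0]); return d["xyz"],d["rotation"]@c
def onz(d,u,v,z):
    o,r=ray(d,u,v); t=(z-o[2])/r[2]; return o+t*r
def proj(d,p):
    c=d["rotation"].T@(np.asarray(p,float)-d["xyz"]); return np.array([d["cx"]+d["fx"]*c[0]/-c[2], d["cy"]+d["fy"]*c[1]/c[2]])
def tri(d1,p1,d2,p2):
    o1,r1=ray(d1,*p1); o2,r2=ray(d2,*p2)
    A=np.stack([r1,-r2],1); t=np.linalg.lstsq(A,o2-o1,rcond=None)[0]
    a=o1+t[0]*r1;b=o2+t[1]*r2
    return (a+b)/2,np.linalg.norm(a-b)
def crop(img,x0,y0,x1,y1,s,fn):
    cv2.imwrite(fn,cv2.resize(img[y0:y1,x0:x1],None,fx=s,fy=s,interpolation=cv2.INTER_CUBIC))
E
python3 - <<'E'
from h import *
a=cv2.imread("pics/scene0.png"); crop(a,220,180,350,280,6,"pics/scene0z.png")
a=cv2.imread("pics/side0.png"); crop(a,200,190,320,280,6,"pics/side0z.png")
E
```

```text
(no output)
```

View pics/scene0z.png

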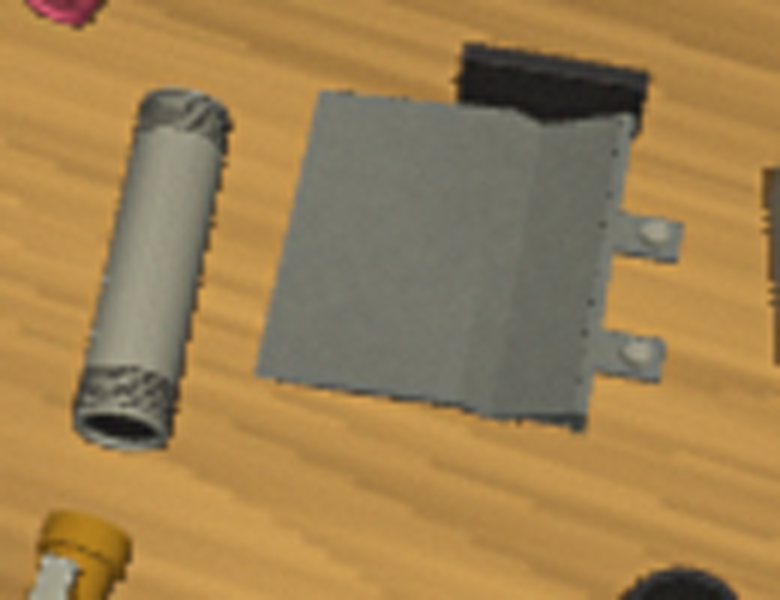

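View pics/side0z.png

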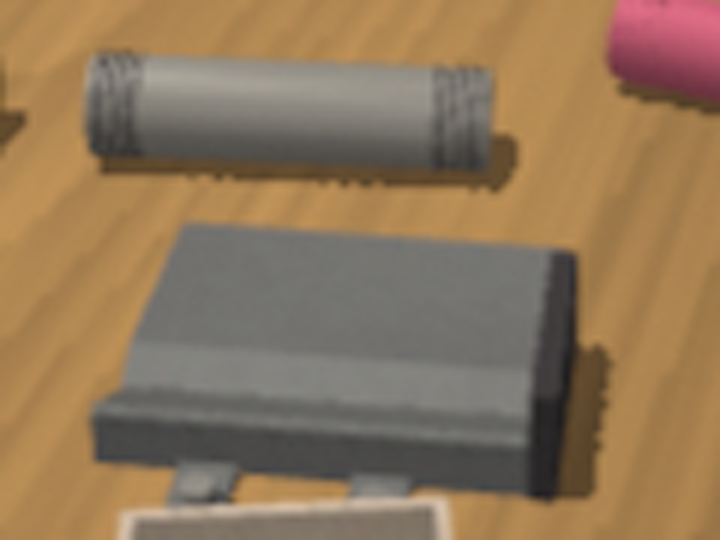

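```bash
python3 - <<'E'
from h import *
d=manip.get_image("scene"); e=manip.get_image("side")
S=lambda x,y:(220+x/6-.4,180+y/6-.4); T=lambda x,y:(200+x/6-.4,190+y/6-.4)
A=onz(d,*S(320,92),0);B=onz(d,*S(258,376),0)
A2=onz(e,*T(548,250),0) ;B2=onz(e,*T(184,226),0)
C=onz(d,*S(632,118),.022);D=onz(d,*S(583,415),.022)
print("foot",A,B,A2,B2,"far",C,D)
print([np.linalg.norm(A-B),np.linalg.norm(A2-B2),np.linalg.norm(C-D),np.linalg.norm(A-C),np.linalg.norm(B-D)])
# fit by rigid
src=np.array([[-80,-105],[70,-105],[-80,41],[70,41],[70,-105]])/1e3
dst=np.array([A[:2],B[:2],C[:2],D[:2],B2[:2]])
mc,md=src.mean(0),dst.mean(0)
H=(src-mc).T@(dst-md);U,_,Vt=np.linalg.svd(H);R=Vt.T@np.diag([1,np.linalg.det(Vt.T@U.T)])@U.T
t=md-R@mc
print("yaw",np.arctan2(R[1,0],R[0,0]),"origin",t,"res mm",1e3*((src@R.T+t)-dst))
# stop top corners z .046
for p in [(463,45),(648,72)]: 
    w=onz(d,*S(*p),.046)[:2]; print("stop back top",R.T@(w-t)*1e3)
# pipe
P=onz(d,*S(125,428),.021); Q=onz(d,*S(185,110),.021)
print("pipe scene",P,Q,np.linalg.norm(P-Q))
# side: near silhouettes
a,b=T(92,105),T(488,120)
P2=onz(e,*a,.021);Q2=onz(e,*b,.021);print("pipe side",P2,Q2,np.linalg.norm(P2-Q2))
for X,Y in [(P,Q),(P2,Q2)]:
    m=(X+Y)/2; v=X-Y; print("centre in cradle mm",R.T@(m[:2]-t)*1e3,"yaw world",np.arctan2(v[1],v[0]))
np.savez("cr.npz",R=R,t=t)
E
```

```text
foot [0.46271382 0.0175844  0.        ] [0.6087288  0.04106669 0.        ] [0.46652261 0.02166718 0.        ] [0.60714398 0.04395146 0.        ] far [0.44135007 0.15988561 0.022     ] [0.58930723 0.18152713 0.022     ]
[np.float64(0.1478911501218456), np.float64(0.14237611765080313), np.float64(0.1495315200351565), np.float64(0.1455680125476534), np.float64(0.14349332408135565)]
yaw 0.15148810446168504 origin [0.52493093 0.13336028] res mm [[-1.02121657 -0.09435956]
 [ 1.24594449 -0.94024766]
 [-1.69023899  1.93237235]
 [-1.36525478  2.92725689]
 [ 2.83076585 -3.82502202]]
stop back top [-87.67970219 -41.02324273]
stop back top [-88.99508687  42.31330902]
pipe scene [6.59422096e-01 3.63427540e-04 2.10000000e-02] [ 0.50416873 -0.0325036   0.021     ] 0.15869420240437207
pipe side [0.66093215 0.0020938  0.021     ] [ 0.50432039 -0.02982321  0.021     ] 0.15983097499450508
centre in cradle mm [  33.66280845 -156.30041896] yaw world 0.20861916524803426
centre in cradle mm [  34.8169618  -154.24567696] yaw world 0.20104390655865154
```

Request:
play_rows([
  [1, 0, 0, 0, -0.13],
  [1, 0, 0, 0, -0.13],
  [1, 0, 0, 0, -0.13],
  [1, 0, 0, 0, -0.13],
  [1, 0, 0, 0, -0.13],
  [1, 0, 0, 0, -0.13],
  [1, 0, 0, 0, -0.13],
  [1, 0, 0, 0, -0.13],
  [1, 0, 0, 0, -0.13],
  [1, 0, 0, 0, -0.13],
])

```text
time_s: 1.25
tool_pos: [0.2372, -0.4948, 0.2283]
eef_rot: [[0.974, 0.227, -0.002], [0.227, -0.974, 0.005], [-0.001, -0.006, -1.0]]
force: [0.3, 0.4, -0.6]
width: 0.0853
```

```bash
cat >> h.py <<'E'
c=np.load("cr.npz") if __import__("os").path.exists("cr.npz") else None
def rep(tx=None,ty=None,tz=None):
    "TCP in cradle frame (mm), yaw err, and shift in tool axes to reach cradle-frame target (mm)"
    s=manip.get_state(); R,t=c["R"],c["t"]
    p=np.r_[R.T@(s["tool_pos"][:2]-t),s["tool_pos"][2]]*1e3
    M=s["eef_rot"]; yaw=np.arctan2(M[1,0],M[0,0])-np.arctan2(R[1,0],R[0,0])
    print("t",round(s["time_s"],2),"tcp cradle",p.round(1),"yaw rel",round(yaw,4),"z-axis",M[:,2].round(3),"F",s["force"].round(1),"w",round(s["width"],4))
    if tx is not None:
        g=np.r_[t+R@np.array([tx,ty])/1e3,tz/1e3]
        print("shift tool mm",(M.T@(g-s["tool_pos"])*1e3).round(1))
E
python3 - <<'E'
from h import *
rep(33,-225,150)
d=manip.get_image("scene")
R,t=c["R"],c["t"]
for n,p,z in [("coupling",(333,278),.05),("pinkA",(256,138),.03),("pinkB",(230,182),.03),("valve",(228,285),.03),("yellowA",(215,130),.03),("bigA",(165,170),.05),("bigB",(166,245),.0)]:
    w=onz(d,*p,z); print(n,w.round(3),(R.T@(w[:2]-t)*1e3).round())
E
```

```text
t 1.25 tcp cradle [-379.2 -577.5  228.3] yaw rel 0.0778 z-axis [-0.002  0.005 -1.   ] F [ 0.3  0.4 -0.6] w 0.0853
shift tool mm [ 438.4 -319.    79.9]
coupling [0.662 0.242 0.05 ] [152.  86.]
pinkA [ 0.312 -0.089  0.03 ] [-244. -188.]
pinkB [ 0.48  -0.102  0.03 ] [ -80. -226.]
valve [0.756 0.008 0.03 ] [ 210. -159.]
yellowA [ 0.324 -0.215  0.03 ] [-251. -314.]
bigA [ 0.515 -0.279  0.05 ] [ -72. -406.]
bigB [ 0.701 -0.195  0.   ] [ 124. -351.]
```

Request:
play_rows([
  [1, 40, -29, 4, 0.008],
  [1, 40, -29, 4, 0.008],
  [1, 40, -29, 4, 0.008],
  [1, 40, -29, 4, 0.008],
  [1, 40, -29, 4, 0.008],
  [1, 40, -29, 4, 0.008],
  [1, 40, -29, 4, 0.008],
  [1, 40, -29, 4, 0.008],
  [1, 40, -29, 4, 0.008],
  [1, 40, -29, 4, 0.008],
])

```text
time_s: 2.3
tool_pos: [0.5801, -0.1372, 0.1879]
eef_rot: [[0.994, 0.11, -0.001], [0.11, -0.994, 0.001], [-0.0, -0.001, -1.0]]
force: [-0.8, -1.2, 0.3]
width: 0.0855
```

```bash
python3 - <<'E'
from h import *
rep(34,-210,100)
E
```

```text
t 2.3 tcp cradle [  13.7 -275.8  187.9] yaw rel -0.0414 z-axis [-0.001  0.001 -1.   ] F [-0.8 -1.2  0.3] w 0.0855
shift tool mm [ 17.6 -66.5  87.9]
```

Request:
play_rows([
  [1, 2, -7, 14, -0.005],
  [1, 2, -7, 14, -0.005],
  [1, 2, -7, 14, -0.005],
  [1, 2, -7, 14, -0.005],
  [1, 2, -7, 14, -0.005],
  [1, 2, -7, 14, -0.005],
  [1, 2, -7, 14, -0.005],
  [1, 2, -7, 14, -0.005],
  [1, 2, -7, 14, 0],
  [1, 0, 0, 0, 0],
])

```text
time_s: 3.3
tool_pos: [0.5891, -0.0658, 0.0489]
eef_rot: [[0.989, 0.148, -0.005], [0.148, -0.989, 0.002], [-0.005, -0.003, -1.0]]
force: [0.4, 0.6, -0.5]
width: 0.0853
```

```bash
python3 - <<'E'
from h import *
rep(34,-210,12)
d=manip.get_image("wrist"); cv2.imwrite("pics/w1.png",d["image"])
d=manip.get_image("side"); cv2.imwrite("pics/s1.png",d["image"]); crop(d["image"],180,90,340,210,5,"pics/s1z.png")
print(proj(d,manip.get_state()["tool_pos"]))
E
```

```text
t 3.3 tcp cradle [  33.3 -206.5   48.9] yaw rel -0.0029 z-axis [-0.005  0.002 -1.   ] F [ 0.4  0.6 -0.5] w 0.0853
shift tool mm [ 0.8  3.6 36.9]
[251.17200176 186.3400754 ]
```

View pics/w1.png

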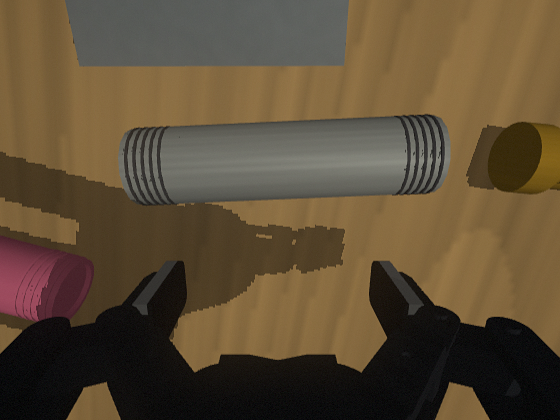

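View pics/s1z.png

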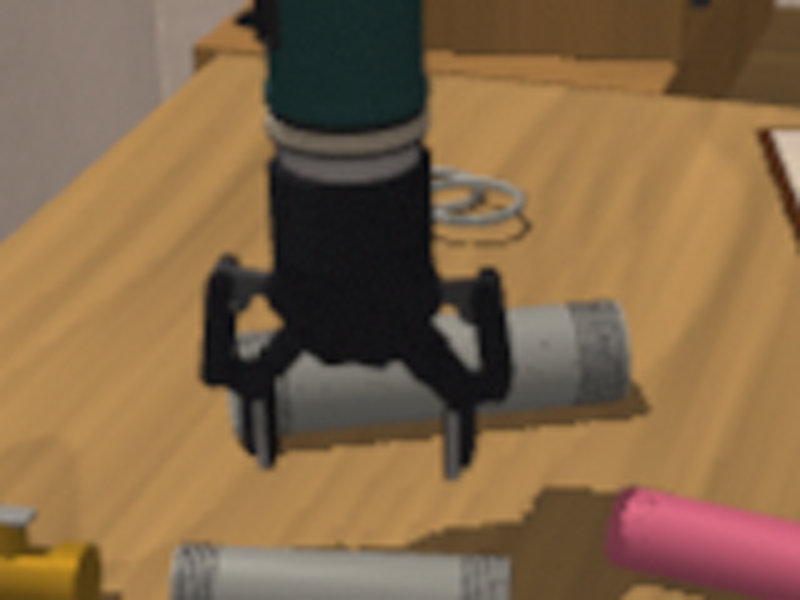

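The wrist view shows the pipe at (125-447, 115-205), roughly parallel to the finger line, with the tips at (180,263) and (375,263). In the side view the tips are at about (233,184) and (270,185). I need the true tip height with the jaws open.

```bash
python3 - <<'E'
from h import *
d=manip.get_image("side");w=manip.get_image("wrist")
s=manip.get_state();M=s["eef_rot"];p=s["tool_pos"]
for h in (0,6,13):
  for x in (42.5,-42.5):
    for y in (-11,11):
      q=p+M@np.array([x,y,-h])/1e3
      a=proj(d,q); print(h,x,y,"side zoom",((a-[180,90])*5).round(0),"wrist",proj(w,q).round(0))
E
```

```text
0 42.5 -11 side zoom [265. 484.] wrist [362. 247.]
0 42.5 11 side zoom [274. 462.] wrist [359. 287.]
0 -42.5 -11 side zoom [436. 495.] wrist [188. 247.]
0 -42.5 11 side zoom [442. 473.] wrist [192. 287.]
6 42.5 -11 side zoom [265. 473.] wrist [365. 252.]
6 42.5 11 side zoom [274. 451.] wrist [362. 294.]
6 -42.5 -11 side zoom [436. 484.] wrist [185. 252.]
6 -42.5 11 side zoom [442. 462.] wrist [188. 293.]
13 42.5 -11 side zoom [264. 461.] wrist [369. 259.]
13 42.5 11 side zoom [273. 439.] wrist [366. 302.]
13 -42.5 -11 side zoom [436. 471.] wrist [180. 259.]
13 -42.5 11 side zoom [442. 450.] wrist [184. 302.]
```

Request:
play_rows([
  [1, 0, 0, 8, 0],
  [1, 0, 0, 8, 0],
  [1, 0, 0, 8, 0],
  [1, 0, 0, 6, 0],
  [1, 0, 0, 5, 0],
  [1, 0, 0, 4, 0],
  [1, 0, 0, 3, 0],
  [1, 0, 0, 2, 0],
  [1, 0, 0, 1, 0],
  [1, 0, 0, 0, 0],
])

```text
time_s: 4.5
tool_pos: [0.5933, -0.0689, 0.0063]
eef_rot: [[0.989, 0.145, 0.006], [0.145, -0.989, -0.001], [0.006, 0.002, -1.0]]
force: [0.0, 0.5, -0.3]
width: 0.0854
```

```bash
python3 - <<'E'
from h import *
rep(34,-210,-2)
d=manip.get_image("side"); crop(d["image"],180,140,340,260,5,"pics/s2z.png")
E
```

```text
t 4.5 tcp cradle [  37.1 -210.3    6.3] yaw rel -0.0055 z-axis [ 0.006 -0.001 -1.   ] F [ 0.   0.5 -0.3] w 0.0854
shift tool mm [-3.1 -0.3  8.3]
```

View pics/s2z.png

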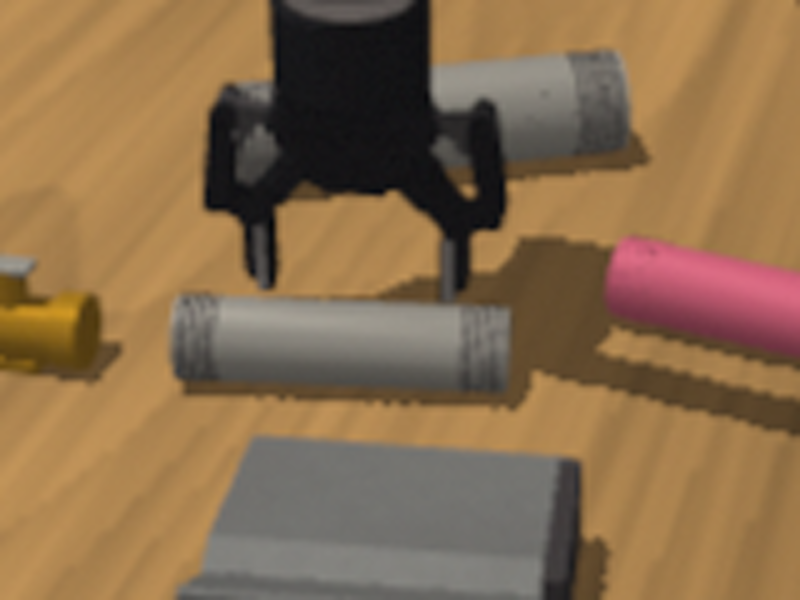

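Request:
play_rows([
  [1, -1, 0, 3, 0],
  [1, -1, 0, 3, 0],
  [1, -1, 0, 2, 0],
  [1, 0, -2, 0, 0],
  [1, 0, -4, 0, 0],
  [1, 0, -4, 0, 0],
  [1, 0, -4, 0, 0],
  [1, 0, -4, 0, 0],
  [1, 0, -4, 0, 0],
  [1, 0, -4, 0, 0],
])

```text
time_s: 5.55
tool_pos: [0.587, -0.0418, -0.0011]
eef_rot: [[0.989, 0.145, 0.009], [0.145, -0.989, -0.002], [0.008, 0.003, -1.0]]
force: [0.4, -0.4, 0.1]
width: 0.0856
```

```bash
cat >> h.py <<'E'
def pipe_mask(img):
    hsv=cv2.cvtColor(img,cv2.COLOR_BGR2HSV)
    return cv2.inRange(hsv,(0,0,60),(180,70,255))
E
python3 - <<'E'
from h import *
rep()
d=manip.get_image("side"); crop(d["image"],180,140,340,260,5,"pics/s3z.png")
d=manip.get_image("wrist"); cv2.imwrite("pics/w3.png",d["image"])
E
```

```text
t 5.55 tcp cradle [  34.9 -182.6   -1.1] yaw rel -0.0055 z-axis [ 0.009 -0.002 -1.   ] F [ 0.4 -0.4  0.1] w 0.0856
```

View pics/s3z.png

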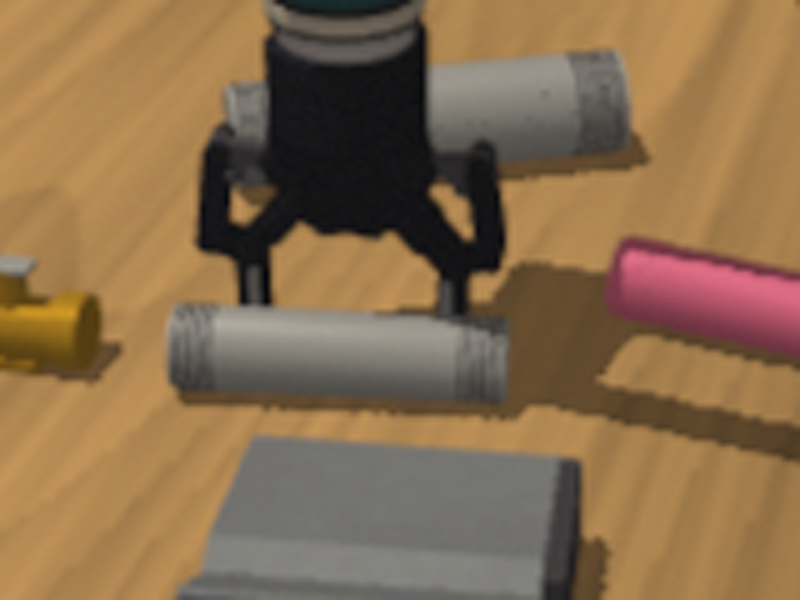

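View pics/w3.png

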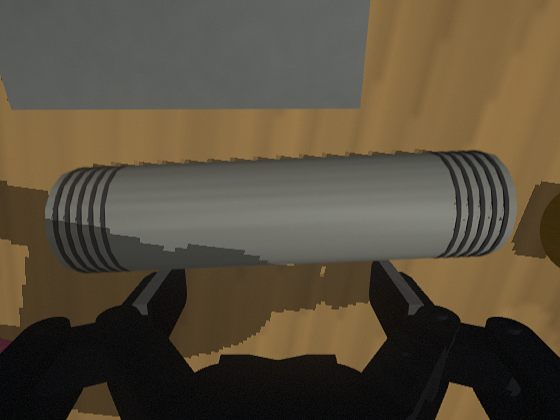

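Request:
play_rows([
  [1, 0, -3, 0, 0],
  [1, 0, -4, 0, 0],
  [1, 0, -4, 0, 0],
  [1, 0, -4, 0, 0],
  [1, 0, -4, 0, 0],
  [1, 0, -4, 0, 0],
  [1, 0, -4, 0, 0],
  [1, 0, -4, 0, 0],
  [1, 0, -4, 0, 0],
  [1, 0, -3, 0, 0],
])

```text
time_s: 6.65
tool_pos: [0.5809, -0.0009, -0.0012]
eef_rot: [[0.989, 0.146, 0.008], [0.146, -0.989, -0.001], [0.008, 0.002, -1.0]]
force: [-0.1, -1.2, 1.5]
width: 0.0854
```

```bash
python3 - <<'E'
from h import *
rep()
d=manip.get_image("scene"); crop(d["image"],220,180,350,280,6,"pics/sc4z.png")
d=manip.get_image("wrist"); cv2.imwrite("pics/w4.png",d["image"])
E
```

```text
t 6.65 tcp cradle [  35.  -141.2   -1.2] yaw rel -0.0054 z-axis [ 0.008 -0.001 -1.   ] F [-0.1 -1.2  1.5] w 0.0854
```

View pics/sc4z.png

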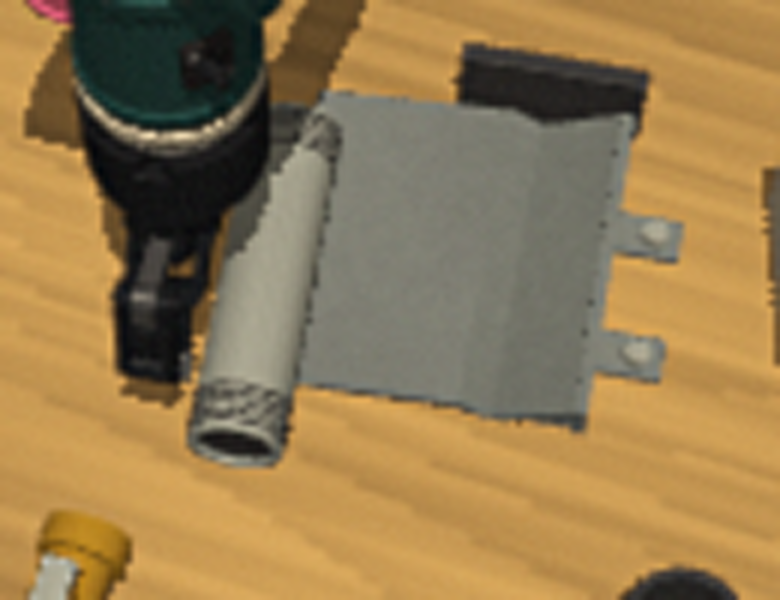

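View pics/w4.png

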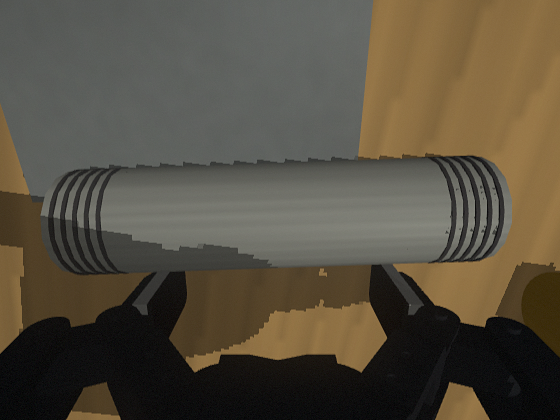

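Request:
play_rows([
  [1, 0, -3, -0.5, -0.001],
  [1, 0, -4, -0.5, -0.001],
  [1, 0, -4, -0.5, -0.001],
  [1, 0, -4, -0.5, -0.001],
  [1, 0, -4, -0.5, -0.001],
  [1, 0, -4, -0.5, -0.001],
  [1, 0, -4, -0.5, 0],
  [1, 0, -4, -0.5, 0],
  [1, 0, -4, -0.5, 0],
  [1, 0, -3, -0.5, 0],
])

```text
time_s: 7.75
tool_pos: [0.577, 0.0373, 0.0061]
eef_rot: [[0.988, 0.151, 0.014], [0.151, -0.989, -0.005], [0.013, 0.007, -1.0]]
force: [1.0, -2.2, 1.5]
width: 0.0857
```

```bash
python3 - <<'E'
from h import *
rep()
d=manip.get_image("scene"); crop(d["image"],220,180,350,280,6,"pics/sc5z.png")
d=manip.get_image("wrist"); cv2.imwrite("pics/w5.png",d["image"])
E
```

```text
t 7.75 tcp cradle [  37.  -102.8    6.1] yaw rel -0.0002 z-axis [ 0.014 -0.005 -1.   ] F [ 1.  -2.2  1.5] w 0.0857
```

View pics/sc5z.png

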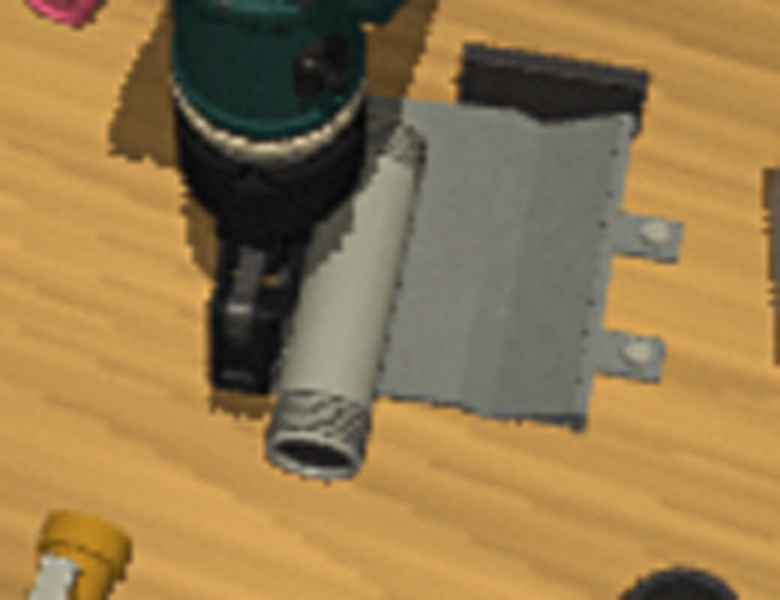

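View pics/w5.png

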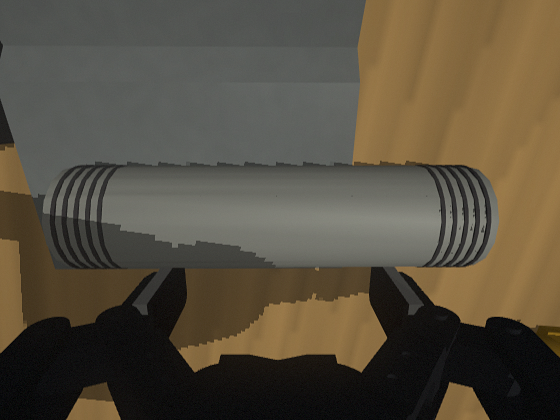

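Request:
play_rows([
  [1, 0, -3, -0.2, 0],
  [1, 0, -4, -0.2, 0],
  [1, 0, -4, -0.2, 0],
  [1, 0, -4, -0.2, 0],
  [1, 0, -4, -0.2, 0],
  [1, 0, -4, -0.2, 0],
  [1, 0, -4, -0.2, 0],
  [1, 0, -4, -0.2, 0],
  [1, 0, -3, -0.2, 0],
  [1, 0, -3, -0.2, 0],
])

```text
time_s: 8.85
tool_pos: [0.5702, 0.0766, 0.0075]
eef_rot: [[0.988, 0.151, 0.012], [0.151, -0.988, -0.006], [0.011, 0.007, -1.0]]
force: [0.8, -1.4, 2.0]
width: 0.0855
```

```bash
python3 - <<'E'
from h import *
rep()
d=manip.get_image("scene"); crop(d["image"],220,180,350,280,6,"pics/sc6z.png")
d=manip.get_image("side"); crop(d["image"],180,170,340,290,5,"pics/s6z.png")
d=manip.get_image("wrist"); cv2.imwrite("pics/w6.png",d["image"])
E
```

```text
t 8.85 tcp cradle [ 36.2 -62.9   7.5] yaw rel 0.0005 z-axis [ 0.012 -0.006 -1.   ] F [ 0.8 -1.4  2. ] w 0.0855
```

View pics/s6z.png

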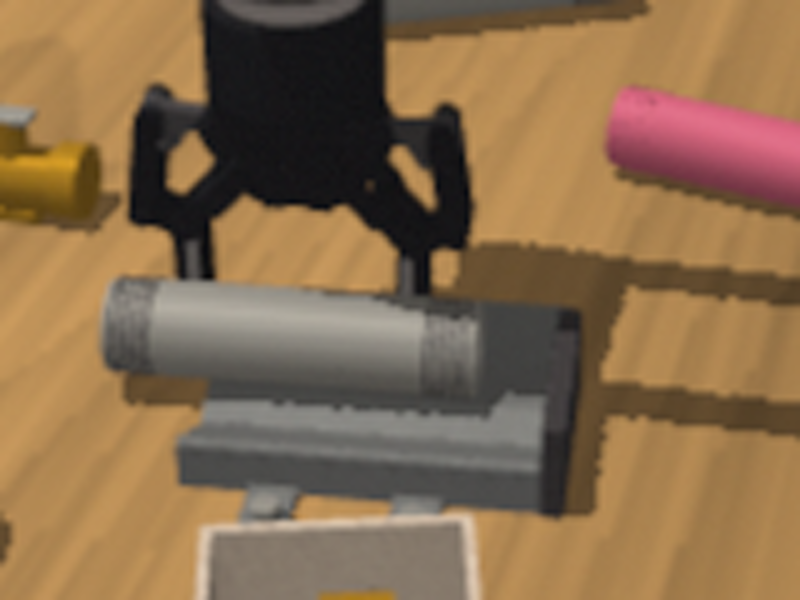

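View pics/w6.png

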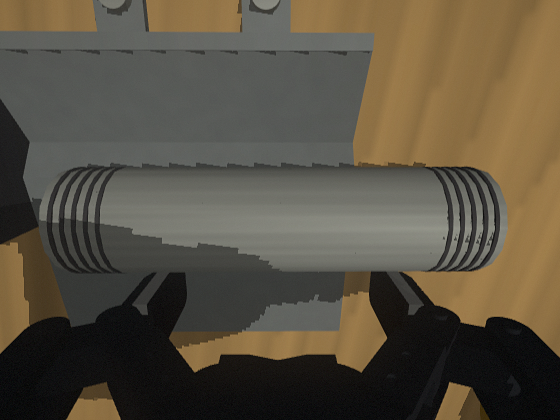

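Request:
play_rows([
  [1, 0, -3, -0.3, 0],
  [1, 0, -3, -0.3, 0],
  [1, 0, -3, -0.3, 0],
  [1, 0, -3, -0.3, 0],
  [1, 0, -3, -0.3, 0],
  [1, 0, -2, 0, 0],
  [1, 0, -2, 0, 0],
  [1, 0, -1, 0, 0],
  [1, 0, 0, 0, 0],
  [1, 0, 0, 0, 0],
])

```text
time_s: 10.0
tool_pos: [0.5651, 0.0997, 0.0073]
eef_rot: [[0.988, 0.152, 0.008], [0.152, -0.988, -0.003], [0.007, 0.004, -1.0]]
force: [-1.6, 0.3, 0.0]
width: 0.0856
```

```bash
python3 - <<'E'
from h import *
rep()
d=manip.get_image("side"); crop(d["image"],180,170,340,290,5,"pics/s7z.png")
d=manip.get_image("wrist"); cv2.imwrite("pics/w7.png",d["image"])
E
```

```text
t 10.0 tcp cradle [ 34.7 -39.3   7.3] yaw rel 0.0008 z-axis [ 0.008 -0.003 -1.   ] F [-1.6  0.3  0. ] w 0.0856
```

View pics/s7z.png

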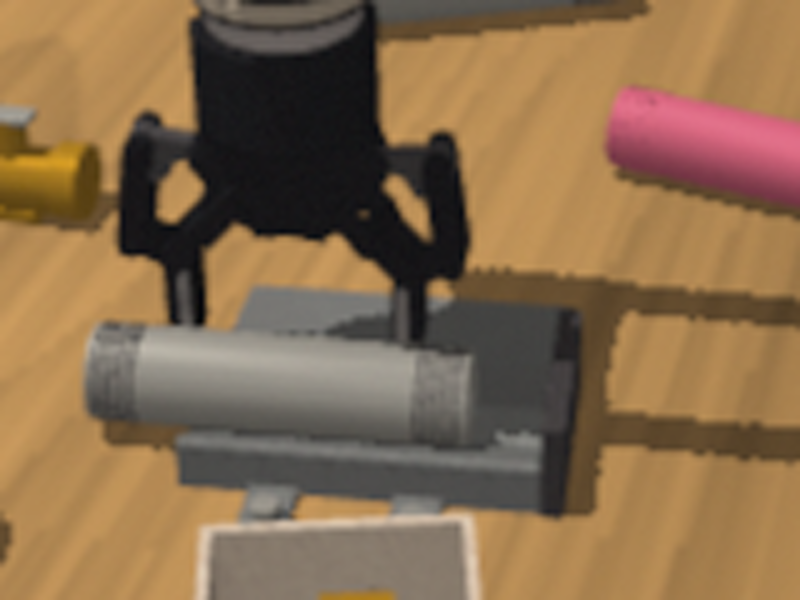

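View pics/w7.png

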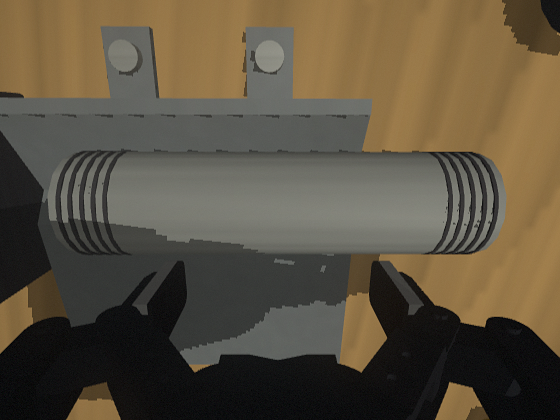

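Request:
play_rows([
  [1, 0, 5, 0, 0],
  [1, 0, 6, -2, 0],
  [1, 0, 6, -6, 0],
  [1, 0, 0, -12, 0],
  [1, 0, 0, -15, 0],
  [1, 0, 0, -15, 0],
  [1, 0, 0, -15, 0],
  [0, 0, 0, -15, -0.05],
  [-1, 0, 0, -10, -0.13],
  [-1, 0, 0, -5, -0.13],
])

```text
time_s: 11.1
tool_pos: [0.5684, 0.0794, 0.1131]
eef_rot: [[0.892, 0.452, 0.013], [0.452, -0.892, -0.002], [0.011, 0.008, -1.0]]
force: [0.5, -0.2, -0.4]
width: 0.0438
```

Request:
play_rows([
  [-1, 0, 0, 0, -0.14],
  [-1, 0, 0, 0, -0.14],
  [-1, 0, 0, 0, -0.14],
  [-1, 0, 0, 0, -0.14],
  [-1, 0, 0, 0, -0.14],
  [-1, 0, 0, 0, -0.14],
  [-1, 0, 0, 0, -0.14],
  [-1, 0, 0, 0, -0.14],
  [-1, 0, 0, 0, -0.1],
  [-1, 0, 0, 0, -0.03],
])

```text
time_s: 12.1
tool_pos: [0.5729, 0.0781, 0.1304]
eef_rot: [[-0.2, 0.979, 0.034], [0.98, 0.2, -0.0], [-0.007, 0.033, -0.999]]
force: [-0.2, 0.6, -0.9]
width: -0.0001
```

```bash
python3 - <<'E'
from h import *
rep(145,0,80)
d=manip.get_image("scene"); crop(d["image"],220,180,350,280,6,"pics/sc8z.png")
e=manip.get_image("side"); crop(e["image"],180,170,340,290,5,"pics/s8z.png")
print(manip.get_state()["qpos"])
E
```

```text
t 12.1 tcp cradle [ 39.1 -61.9 130.4] yaw rel 1.6204 z-axis [ 0.034 -0.    -0.999] F [-0.2  0.6 -0.9] w -0.0001
shift tool mm [ 56.9 107.2  53.7]
[ 3.81096468e-02  1.66087222e-01  1.48450021e+00 -1.32821297e-03
  1.45647687e+00 -1.73098851e+00]
```

View pics/sc8z.png

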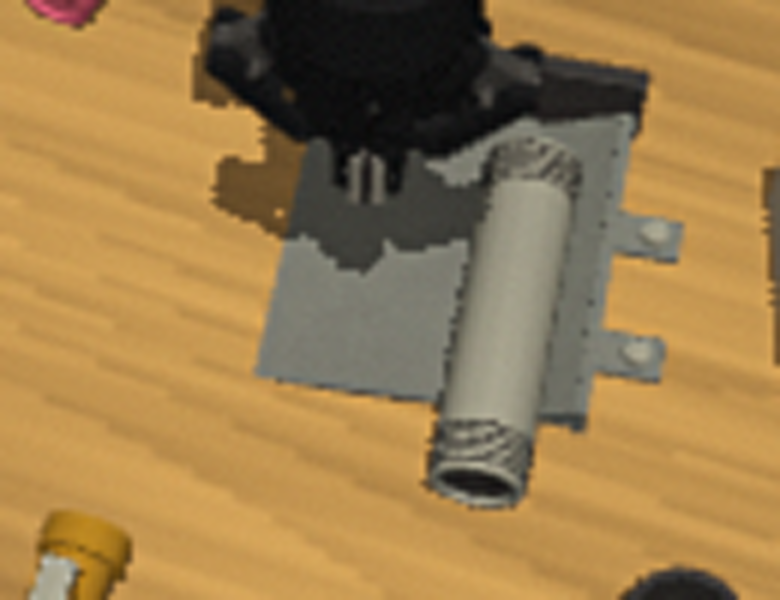

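View pics/s8z.png

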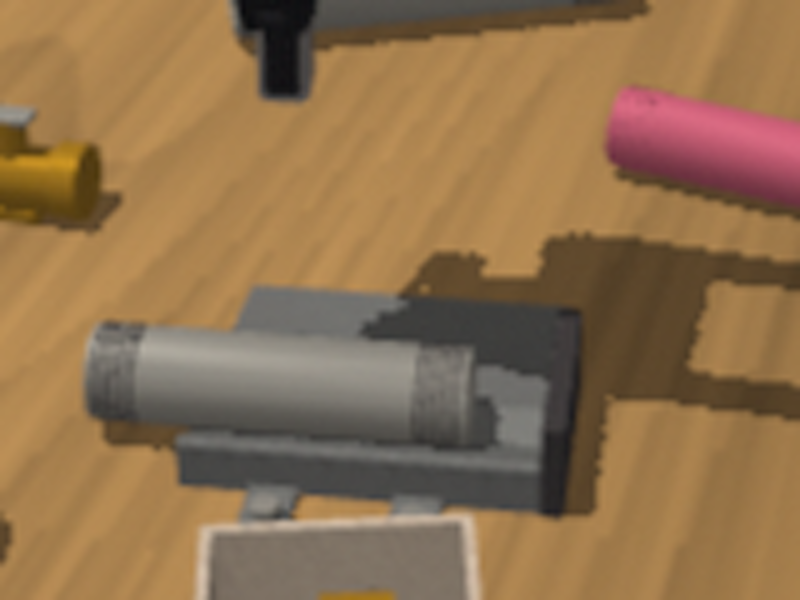

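```bash
python3 - <<'E'
from h import *
d=manip.get_image("scene"); e=manip.get_image("side"); R,t=c["R"],c["t"]
S=lambda x,y:(220+x/6-.4,180+y/6-.4); T=lambda x,y:(180+x/5-.4,170+y/5-.4)
for n,w in [("free scene",onz(d,*S(478,483),.025)),("free side",onz(e,*T(90,373),.025)),("other side",onz(e,*T(470,392),.025)),("other scene",onz(d,*S(535,165),.025))]:
    print(n,(R.T@(w[:2]-t)*1e3).round(1))
E
```

```text
free scene [111.2  -0.7]
free side [114.9   2.9]
other side [-46.5  -3. ]
other scene [-44.5  -0.4]
```

Request:
play_rows([
  [-1, 6, 9, 0, 0.01],
  [-1, 6, 10, 0, 0.01],
  [-1, 6, 10, 0, 0.01],
  [-1, 6, 10, 0, 0.01],
  [-1, 6, 10, 0, 0.01],
  [-1, 6, 10, 0, 0],
  [-1, 6, 10, 0, 0],
  [-1, 6, 10, 0, 0],
  [-1, 6, 8, 0, 0],
  [-1, 0, 0, 0, 0],
])

```text
time_s: 13.3
tool_pos: [0.6584, 0.1544, 0.1312]
eef_rot: [[-0.142, 0.989, 0.033], [0.99, 0.142, 0.001], [-0.003, 0.033, -0.999]]
force: [0.1, 0.7, -0.6]
width: 0.0001
```

```bash
python3 - <<'E'
from h import *
rep(133,-2,14)
d=manip.get_image("scene"); crop(d["image"],220,180,380,300,5,"pics/sc9z.png")
E
```

```text
t 13.3 tcp cradle [135.1   0.7 131.2] yaw rel 1.5616 z-axis [ 0.033  0.001 -0.999] F [ 0.1  0.7 -0.6] w 0.0001
shift tool mm [ -2.3  -6.  117.1]
```

View pics/sc9z.png

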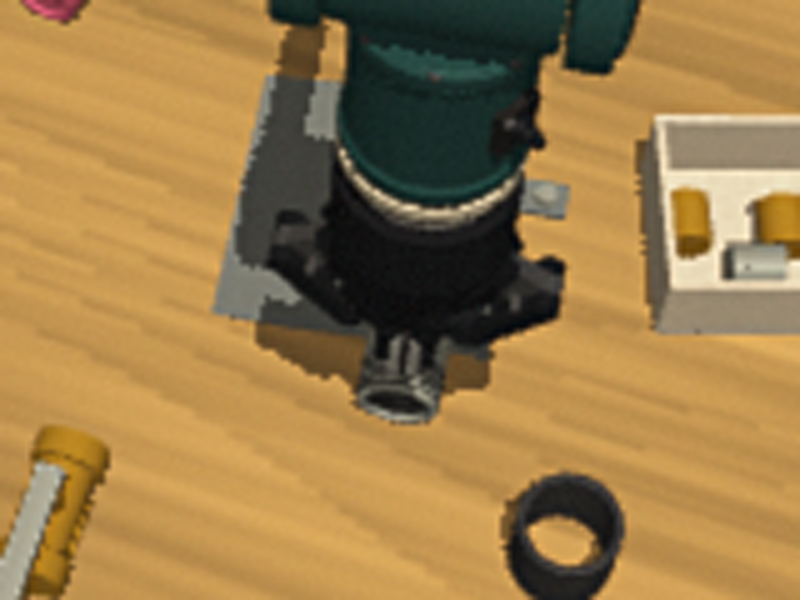

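Request:
play_rows([
  [-1, -1, -1, 10, 0],
  [-1, -1, -1, 12, 0],
  [-1, 0, -1, 12, 0],
  [-1, 0, 0, 12, 0],
  [-1, 0, 0, 12, 0],
  [-1, 0, 0, 10, 0],
  [-1, 0, 0, 8, 0],
  [-1, 0, 0, 5, 0],
  [-1, 0, 0, 2, 0],
  [-1, 0, 0, 0, 0],
])

```text
time_s: 14.35
tool_pos: [0.6551, 0.1496, 0.038]
eef_rot: [[-0.14, 0.99, 0.027], [0.99, 0.14, -0.001], [-0.004, 0.027, -1.0]]
force: [0.4, -0.1, 0.1]
width: 0.0001
```

```bash
python3 - <<'E'
from h import *
rep(133,-2,14)
d=manip.get_image("side"); crop(d["image"],150,170,310,290,5,"pics/s10z.png")
d=manip.get_image("wrist"); cv2.imwrite("pics/w10.png",d["image"])
E
```

```text
t 14.35 tcp cradle [131.1  -3.5  38. ] yaw rel 1.5594 z-axis [ 0.027 -0.001 -1.   ] F [ 0.4 -0.1  0.1] w 0.0001
shift tool mm [ 1.7  1.2 24.1]
```

View pics/s10z.png

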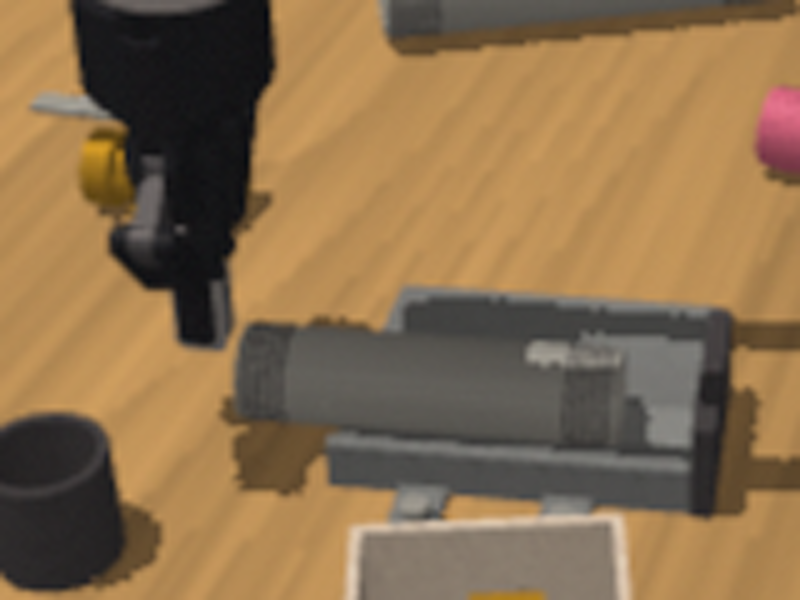

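View pics/w10.png

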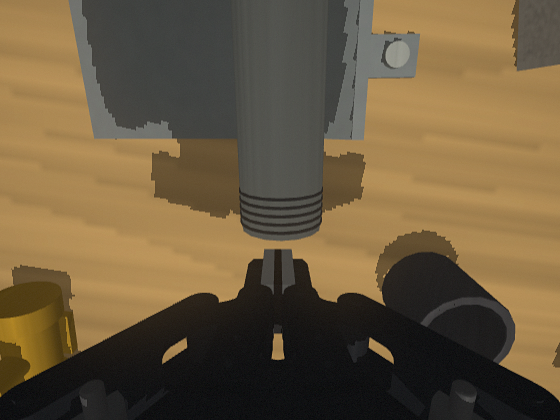

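Request:
play_rows([
  [-1, 0, 0, 5, 0],
  [-1, 1, 0, 5, 0],
  [-1, 1, 0, 5, 0],
  [-1, 0, 0, 5, 0],
  [-1, 0, 0, 4, 0],
  [-1, 0, 0, 2, 0],
  [-1, 0, 0, 0, 0],
  [-1, 0, -3, 0, 0],
  [-1, 0, -3, 0, 0],
  [-1, 0, -3, 0, 0],
])

```text
time_s: 15.45
tool_pos: [0.6483, 0.1508, 0.0121]
eef_rot: [[-0.14, 0.99, 0.033], [0.99, 0.14, 0.0], [-0.004, 0.033, -0.999]]
force: [1.7, 0.5, -1.9]
width: -0.0001
```

```bash
python3 - <<'E'
from h import *
rep(91,0,12)
d=manip.get_image("side"); crop(d["image"],150,170,310,290,5,"pics/s11z.png")
d=manip.get_image("wrist"); cv2.imwrite("pics/w11.png",d["image"])
E
```

```text
t 15.45 tcp cradle [124.6  -1.3  12.1] yaw rel 1.5595 z-axis [ 0.033  0.    -0.999] F [ 1.7  0.5 -1.9] w -0.0001
shift tool mm [  1.  -33.6  -1. ]
```

View pics/s11z.png

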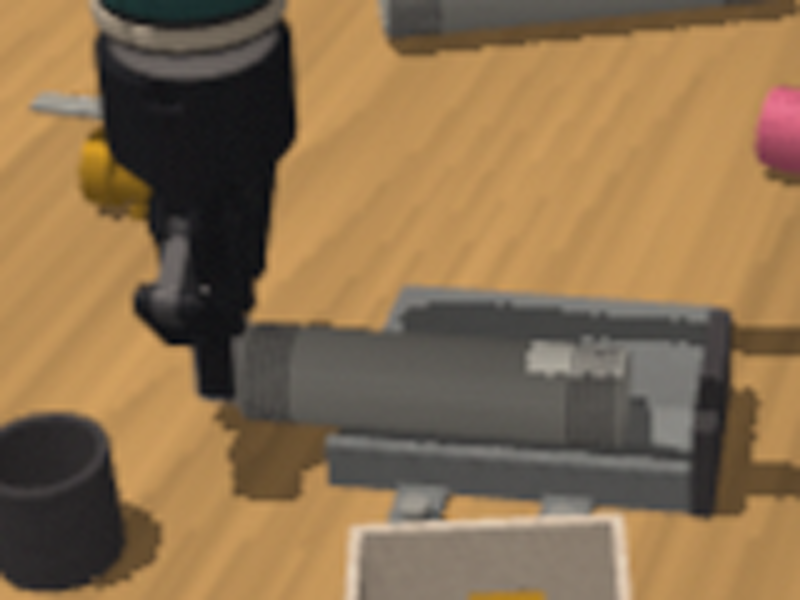

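View pics/w11.png

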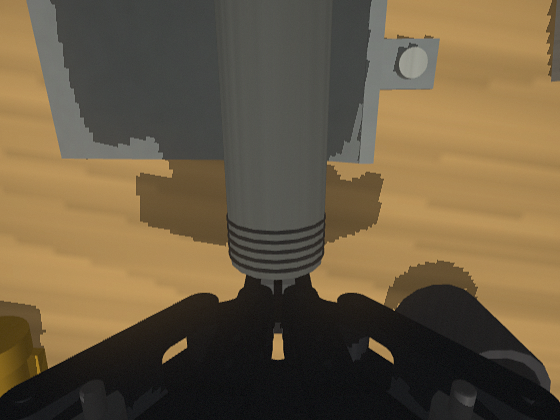

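Request:
play_rows([
  [-1, 0, -3, 0, 0],
  [-1, 0, -3, 0, 0],
  [-1, 0, -3, 0, 0],
  [-1, 0, -3, 0, 0],
  [-1, 0, -3, 0, 0],
  [-1, 0, -3, 0, 0],
  [-1, 0, -2, 0, 0],
  [-1, 0, -2, 0, 0],
  [-1, 0, -2, 0, 0],
  [-1, 0, -1, 0, 0],
])

```text
time_s: 16.55
tool_pos: [0.6226, 0.1471, 0.0124]
eef_rot: [[-0.14, 0.99, 0.036], [0.99, 0.14, 0.001], [-0.004, 0.036, -0.999]]
force: [1.9, 0.8, -0.7]
width: 0.0
```

```bash
python3 - <<'E'
from h import *
rep(91,0,12)
d=manip.get_image("side"); crop(d["image"],150,170,310,290,5,"pics/s12z.png")
E
```

```text
t 16.55 tcp cradle [98.6 -1.1 12.4] yaw rel 1.5595 z-axis [ 0.036  0.001 -0.999] F [ 1.9  0.8 -0.7] w 0.0
shift tool mm [ 1.  -7.6  0.1]
```

View pics/s12z.png

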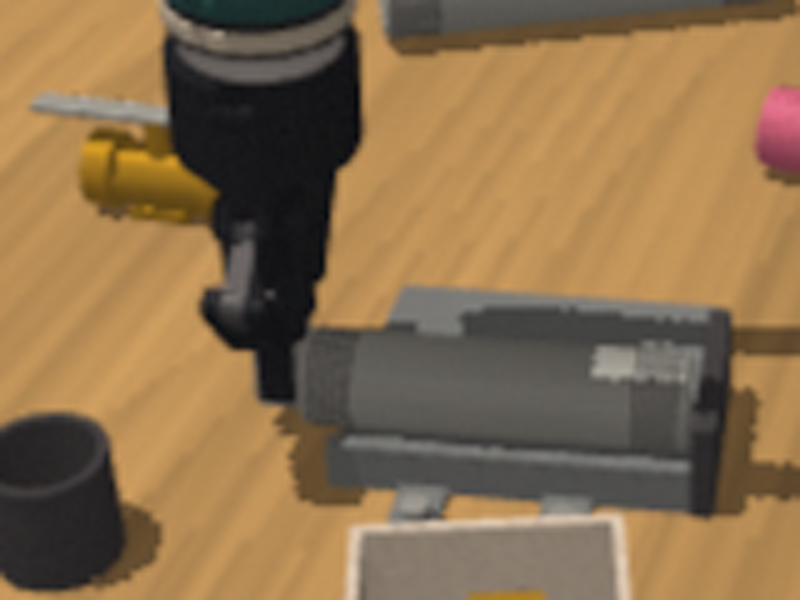

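Request:
play_rows([
  [-1, 0, -1, 0, 0],
  [-1, 0, -1, 0, 0],
  [-1, 0, -1, 0, 0],
  [-1, 0, -1, 0, 0],
  [-1, 0, -1, 0, 0],
  [-1, 0, -1, 0, 0],
  [-1, 0, -1, 0, 0],
  [-1, 0, -1, 0, 0],
  [-1, 0, -1, 0, 0],
  [-1, 0, -1, 0, 0],
])

```text
time_s: 17.6
tool_pos: [0.6175, 0.1463, 0.0138]
eef_rot: [[-0.139, 0.989, 0.05], [0.99, 0.139, 0.003], [-0.004, 0.05, -0.999]]
force: [5.0, 0.9, -2.2]
width: -0.0003
```

```bash
python3 - <<'E'
from h import *
rep(91,0,12)
d=manip.get_image("side"); crop(d["image"],150,170,310,290,5,"pics/s13z.png")
E
```

```text
t 17.6 tcp cradle [93.5 -1.2 13.8] yaw rel 1.5592 z-axis [ 0.05   0.003 -0.999] F [ 5.   0.9 -2.2] w -0.0003
shift tool mm [ 1.1 -2.6  1.7]
```

View pics/s13z.png

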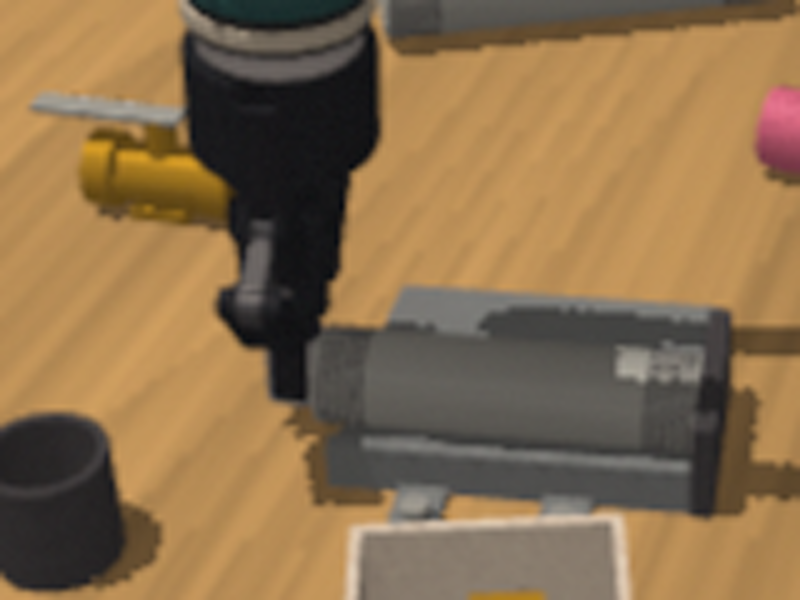

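Request:
play_rows([
  [-1, 0, -1, 0, 0],
  [-1, 0, -1.5, 0, 0],
  [-1, 0, -1.5, 0, 0],
  [-1, 0, -2, 0, 0],
  [-1, 0, -2, 0, 0],
  [-1, 0, -2, 0, 0],
  [-1, 0, -2, 0, 0],
  [-1, 0, -2, 0, 0],
  [-1, 0, -2, 0, 0],
  [-1, 0, -2, 0, 0],
])

```text
time_s: 18.65
tool_pos: [0.6188, 0.1462, 0.0215]
eef_rot: [[-0.138, 0.986, 0.098], [0.99, 0.138, 0.01], [-0.003, 0.099, -0.995]]
force: [6.7, 0.9, -1.1]
width: 0.0003
```

```bash
python3 - <<'E'
from h import *
rep(91,0,12)
d=manip.get_image("side"); crop(d["image"],150,170,310,290,5,"pics/s14z.png")
E
```

```text
t 18.65 tcp cradle [94.7 -1.5 21.5] yaw rel 1.5581 z-axis [ 0.098  0.01  -0.995] F [ 6.7  0.9 -1.1] w 0.0003
shift tool mm [ 1.4 -4.6  9.1]
```

View pics/s14z.png

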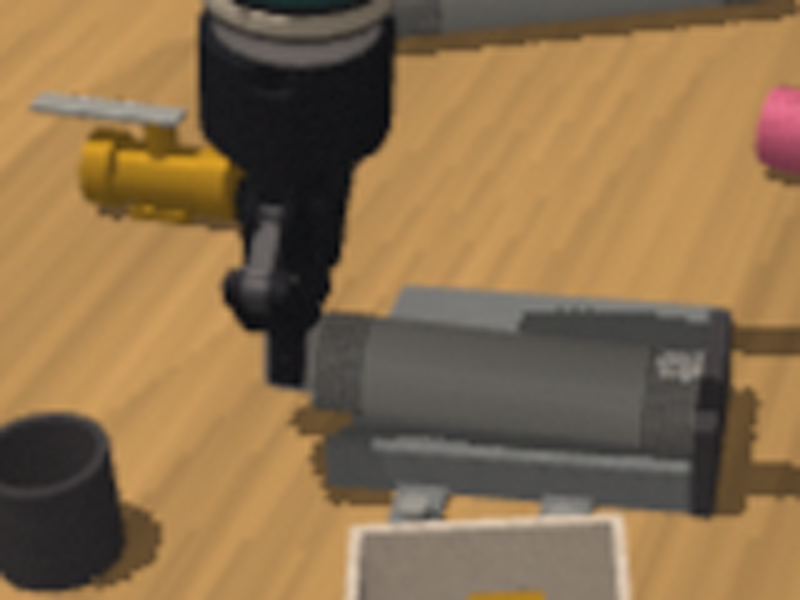

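The pipe is at the stop, but the tilting finger has lifted its free end slightly. I'll lower the finger gently and then back away.

Request:
play_rows([
  [-1, 0, 0.0, 1.5, 0],
  [-1, 0, 0, 1.5, 0],
  [-1, 0, 0, 1.5, 0],
  [-1, 0, 0, 1.5, 0],
  [-1, 0, 0.5, 1.5, 0],
  [-1, 0, 0.5, 1.5, 0],
  [-1, 0, 1, 1, 0],
  [-1, 0, 2, 0.3, 0],
  [-1, 0, 3, 0.3, 0],
  [-1, 0, 3, 0.3, 0],
])

```text
time_s: 19.7
tool_pos: [0.6265, 0.1475, 0.0093]
eef_rot: [[-0.139, 0.986, 0.09], [0.99, 0.138, 0.009], [-0.003, 0.09, -0.996]]
force: [0.4, 0.0, -0.3]
width: 0.0004
```

```bash
python3 - <<'E'
from h import *
rep(110,0,20)
d=manip.get_image("side"); crop(d["image"],150,170,310,290,5,"pics/s15z.png")
E
```

```text
t 19.7 tcp cradle [102.6  -1.4   9.3] yaw rel 1.5583 z-axis [ 0.09   0.009 -0.996] F [ 0.4  0.  -0.3] w 0.0004
shift tool mm [  1.5   8.4 -10. ]
```

View pics/s15z.png

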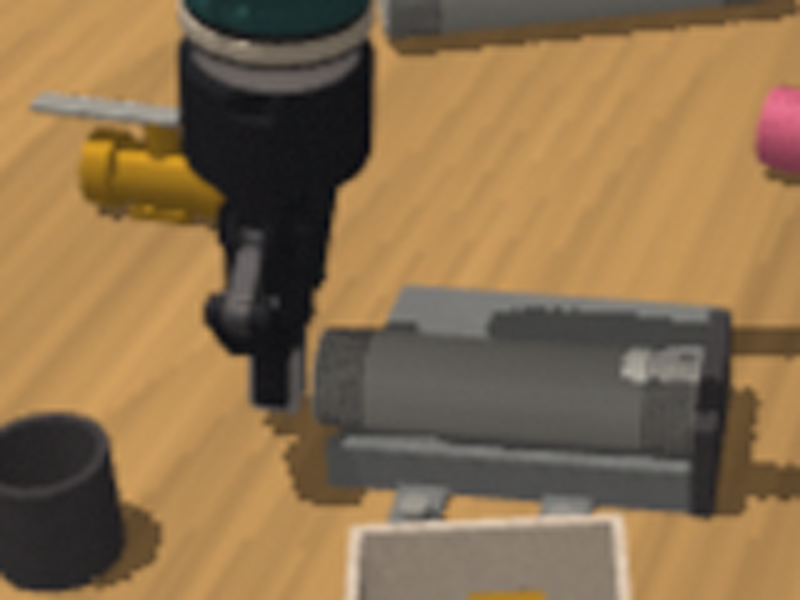

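Request:
play_rows([
  [-1, 0, 5, 0, 0],
  [-1, 0, 6, 0, 0],
  [-1, 0, 5, -3, 0],
  [-1, 0, 2, -8, 0],
  [-1, 0, 2, -12, 0],
  [-1, 0, 2, -15, 0],
  [-1, 0, 2, -15, 0],
  [-1, 0, 2, -15, 0],
  [-1, 0, 2, -15, 0],
  [-1, 0, 1, -10, 0],
])

```text
time_s: 20.75
tool_pos: [0.6498, 0.151, 0.1149]
eef_rot: [[-0.138, 0.986, 0.093], [0.99, 0.138, 0.01], [-0.003, 0.094, -0.996]]
force: [0.0, 0.4, -0.2]
width: -0.0001
```

```bash
python3 - <<'E'
from h import *
rep(110,0,20)
d=manip.get_image("side"); crop(d["image"],150,170,310,290,5,"pics/s16z.png")
d=manip.get_image("scene"); crop(d["image"],240,180,340,255,8,"pics/sc16z.png")
d=manip.get_image("wrist"); cv2.imwrite("pics/w16.png",d["image"])
E
```

```text
t 20.75 tcp cradle [126.1  -1.4 114.9] yaw rel 1.5582 z-axis [ 0.093  0.01  -0.996] F [ 0.   0.4 -0.2] w -0.0001
shift tool mm [  1.5 -24.9  93. ]
```

View pics/s16z.png

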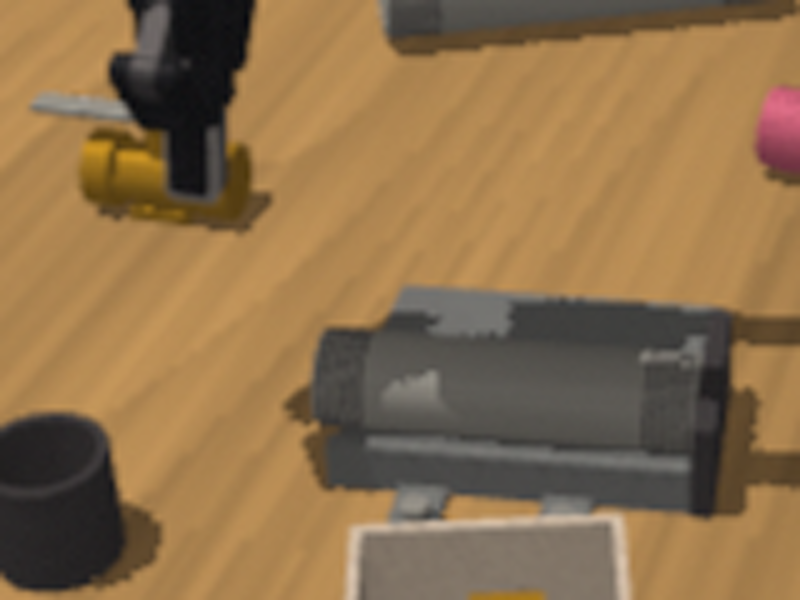

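View pics/sc16z.png

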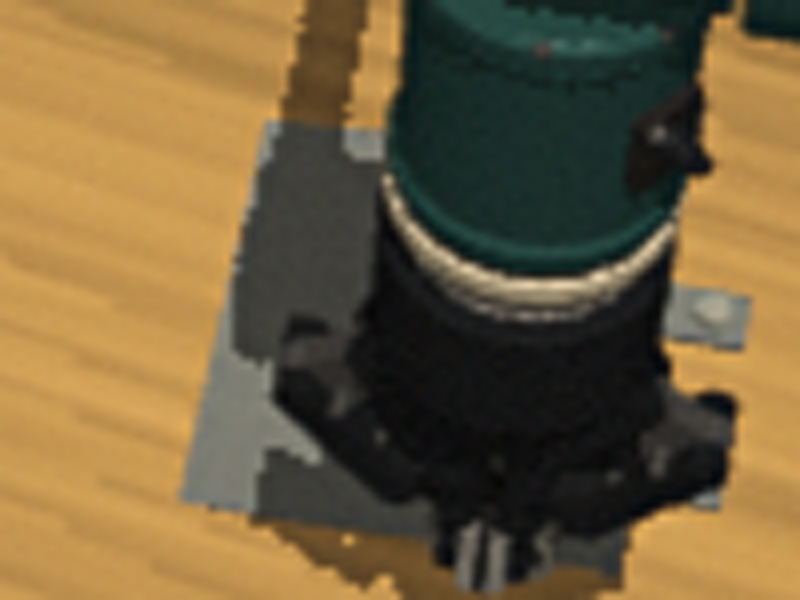

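View pics/w16.png

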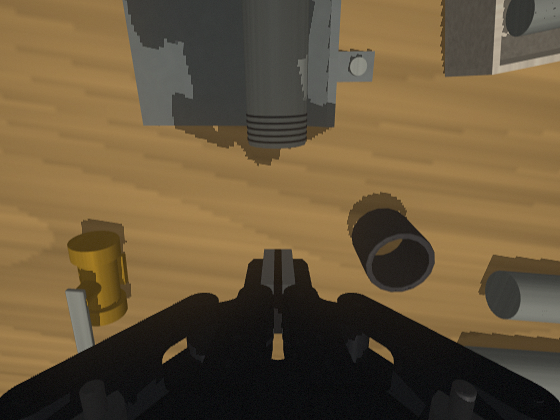

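Request:
play_rows([
  [-1, -15, 0, -8, 0],
  [-1, -25, 0, -8, 0],
  [-1, -30, 0, -8, 0],
  [-1, -30, 0, -8, 0],
  [-1, -30, 0, -8, 0],
  [-1, -30, 0, -8, 0],
  [-1, -30, 0, -8, 0],
  [-1, -30, 0, 0, 0],
  [-1, -15, 0, 0, 0],
  [-1, 0, 0, 0, 0],
])

```text
time_s: 21.9
tool_pos: [0.6718, -0.0997, 0.164]
eef_rot: [[-0.137, 0.988, 0.074], [0.991, 0.137, 0.006], [-0.004, 0.074, -0.997]]
force: [-0.8, 0.7, 0.3]
width: 0.0001
```

```bash
python3 - <<'E'
from h import *
rep()
d=manip.get_image("scene"); crop(d["image"],240,180,340,255,8,"pics/sc17z.png")
d=manip.get_image("side"); crop(d["image"],200,210,300,285,8,"pics/s17z.png")
E
```

```text
t 21.9 tcp cradle [ 110.  -252.6  164. ] yaw rel 1.5568 z-axis [ 0.074  0.006 -0.997] F [-0.8  0.7  0.3] w 0.0001
```

View pics/sc17z.png

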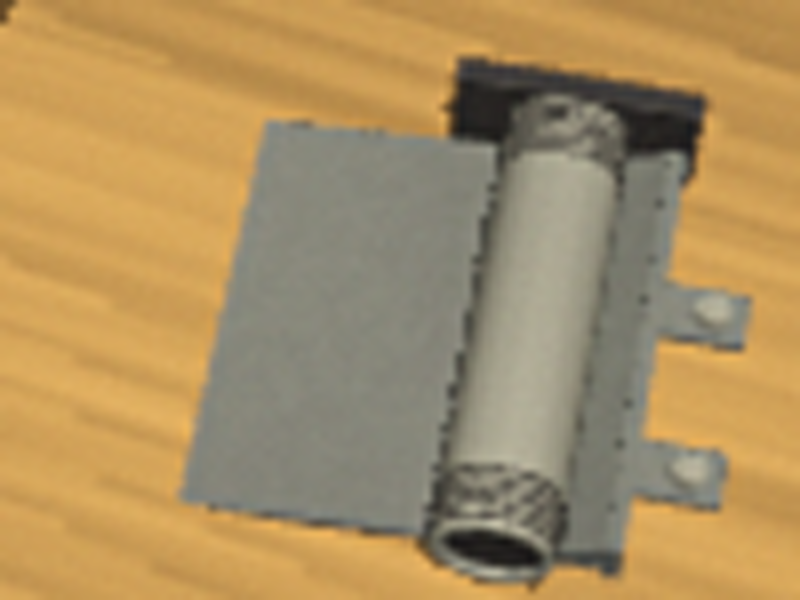

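View pics/s17z.png

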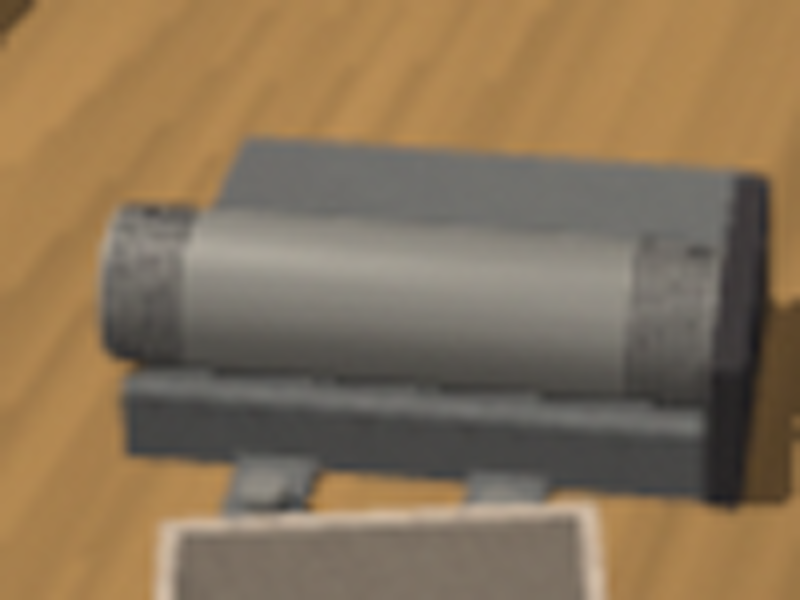

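```bash
python3 - <<'E'
from h import *
rep(130,-1,115)
E
```

```text
t 22.0 tcp cradle [ 110.2 -249.9  163.8] yaw rel 1.5595 z-axis [ 0.073  0.007 -0.997] F [-0.1 -0.2  0.3] w 0.0002
shift tool mm [249.3  13.4  49.2]
```

Request:
play_rows([
  [-1, 15, 2, 3, 0],
  [-1, 25, 2, 5, 0],
  [-1, 30, 2, 6, 0],
  [-1, 30, 2, 6, 0],
  [-1, 30, 2, 6, 0],
  [-1, 30, 2, 6, 0],
  [-1, 30, 2, 6, 0],
  [-1, 30, 0, 6, 0],
  [-1, 15, 0, 3, 0],
  [-1, 0, 0, 0, 0],
])

```text
time_s: 23.0
tool_pos: [0.6448, 0.1731, 0.1128]
eef_rot: [[-0.164, 0.984, 0.065], [0.986, 0.163, 0.018], [0.007, 0.067, -0.998]]
force: [0.1, 0.6, 0.1]
width: 0.0
```

```bash
python3 - <<'E'
from h import *
rep(112,-1,14)
E
```

```text
t 23.0 tcp cradle [124.5  21.2 112.8] yaw rel 1.5839 z-axis [ 0.065  0.018 -0.998] F [0.1 0.6 0.1] w 0.0
shift tool mm [-22.7 -19.4  97.5]
```

Request:
play_rows([
  [-1, -5, -2, 8, 0.01],
  [-1, -5, -2, 12, 0.01],
  [-1, -5, -2, 12, 0],
  [-1, -5, -2, 12, 0],
  [-1, -2, -2, 12, 0],
  [-1, 0, -2, 12, 0],
  [-1, 0, -2, 10, 0],
  [-1, 0, -2, 7, 0],
  [-1, 0, 0, 4, 0],
  [-1, 0, 0, 1, 0],
])

```text
time_s: 24.0
tool_pos: [0.6371, 0.1428, 0.0122]
eef_rot: [[-0.136, 0.989, 0.063], [0.991, 0.136, 0.015], [0.006, 0.064, -0.998]]
force: [-0.5, -0.3, -0.3]
width: -0.0001
```

```bash
python3 - <<'E'
from h import *
rep(100,0,14)
E
```

```text
t 24.0 tcp cradle [112.3  -7.6  12.2] yaw rel 1.556 z-axis [ 0.063  0.015 -0.998] F [-0.5 -0.3 -0.3] w -0.0001
shift tool mm [  7.4 -12.2  -2.5]
```

Request:
play_rows([
  [-1, 2, -2, 0, 0],
  [-1, 2, -2, 0, 0],
  [-1, 2, -2, -0.3, 0],
  [-1, 1, -2, -0.3, 0],
  [-1, 0, -2, -0.3, 0],
  [-1, 0, -2, -0.3, 0],
  [-1, 0, -1, 0, 0],
  [-1, 0, -1, 0, 0],
  [-1, 0, 0, 0, 0],
  [-1, 0, 0, 0, 0],
])

```text
time_s: 25.0
tool_pos: [0.6227, 0.1494, 0.0158]
eef_rot: [[-0.138, 0.988, 0.068], [0.99, 0.137, 0.016], [0.006, 0.07, -0.998]]
force: [-0.5, 0.1, 0.4]
width: 0.0004
```

```bash
python3 - <<'E'
from h import *
rep(93,0,13)
d=manip.get_image("side"); crop(d["image"],180,200,280,275,8,"pics/s20z.png")
E
```

```text
t 25.0 tcp cradle [99.1  1.1 15.8] yaw rel 1.5573 z-axis [ 0.068  0.016 -0.998] F [-0.5  0.1  0.4] w 0.0004
shift tool mm [-1.2 -6.2  2.3]
```

View pics/s20z.png

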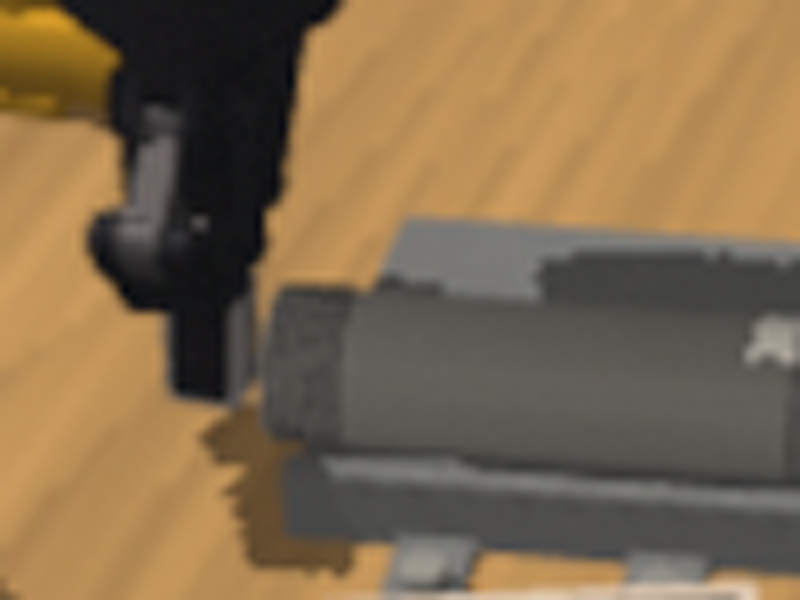

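Request:
play_rows([
  [-1, 0, -1, 0.2, 0],
  [-1, 0, -1, 0.2, 0],
  [-1, 0, -1, 0.2, 0],
  [-1, 0, -0.8, 0.2, 0],
  [-1, 0, -0.8, 0.2, 0],
  [-1, 0, -0.8, 0.3, 0],
  [-1, 0, -0.8, 0.3, 0],
  [-1, 0, -0.8, 0.3, 0],
  [-1, 0, 0, 0.2, 0],
  [-1, 0, 0, 0.2, 0],
])

```text
time_s: 26.05
tool_pos: [0.6181, 0.1486, 0.0143]
eef_rot: [[-0.137, 0.988, 0.074], [0.991, 0.136, 0.017], [0.006, 0.076, -0.997]]
force: [0.9, -0.1, 0.8]
width: -0.0001
```

```bash
python3 - <<'E'
from h import *
rep(93,0,13)
d=manip.get_image("side"); crop(d["image"],200,200,300,275,8,"pics/s21z.png")
E
```

```text
t 26.05 tcp cradle [94.4  1.  14.3] yaw rel 1.557 z-axis [ 0.074  0.017 -0.997] F [ 0.9 -0.1  0.8] w -0.0001
shift tool mm [-1.1 -1.5  1.1]
```

View pics/s21z.png

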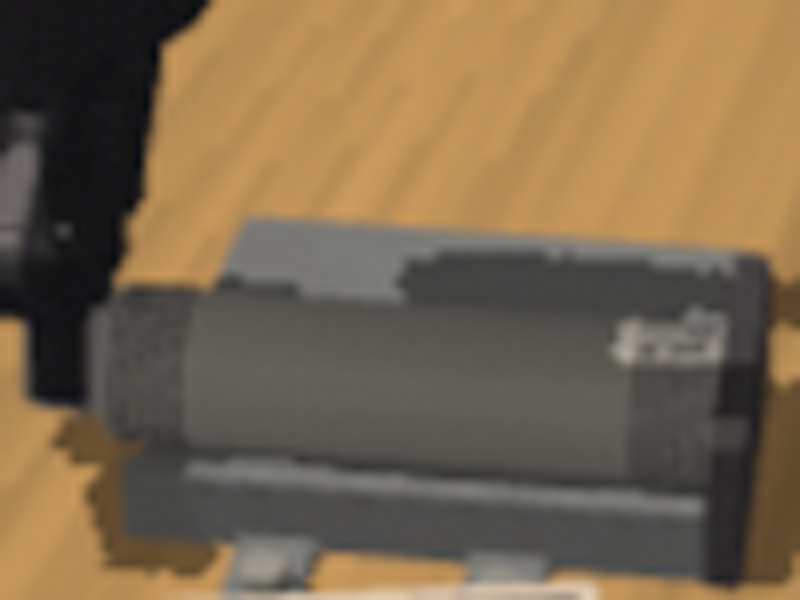

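Request:
play_rows([
  [-1, 0, -0.8, 0.2, 0],
  [-1, 0, -0.8, 0.2, 0],
  [-1, 0, -0.8, 0.2, 0],
  [-1, 0, -1, 0.3, 0],
  [-1, 0, -1, 0.3, 0],
  [-1, 0, -1, 0.3, 0],
  [-1, 0, -1, 0.3, 0],
  [-1, 0, -1, 0.3, 0],
  [-1, 0, -1, 0.3, 0],
  [-1, 0, -1, 0.3, 0],
])

```text
time_s: 27.1
tool_pos: [0.6187, 0.1488, 0.0147]
eef_rot: [[-0.137, 0.986, 0.099], [0.991, 0.136, 0.021], [0.007, 0.101, -0.995]]
force: [5.8, 1.0, -0.9]
width: 0.0
```

```bash
python3 - <<'E'
from h import *
rep(93,0,13)
d=manip.get_image("side"); crop(d["image"],200,200,300,275,8,"pics/s22z.png")
E
```

```text
t 27.1 tcp cradle [95.   1.1 14.7] yaw rel 1.5567 z-axis [ 0.099  0.021 -0.995] F [ 5.8  1.  -0.9] w 0.0
shift tool mm [-1.1 -2.1  1.5]
```

View pics/s22z.png

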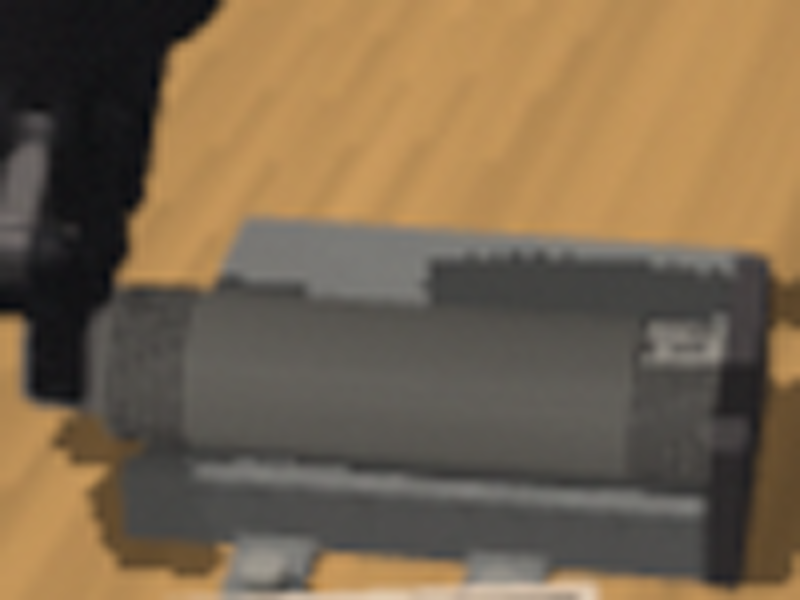

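Request:
play_rows([
  [-1, 0, 1, 0.2, 0],
  [-1, 0, 3, 0.3, 0],
  [-1, 0, 5, 0.5, 0],
  [-1, 0, 6, 0.5, 0],
  [-1, 0, 6, 0, 0],
  [-1, 0, 4, -6, 0],
  [-1, 0, 3, -12, 0],
  [-1, 0, 3, -15, 0],
  [-1, 0, 3, -15, 0],
  [-1, 0, 2, -12, 0],
])

```text
time_s: 28.15
tool_pos: [0.6458, 0.1521, 0.0756]
eef_rot: [[-0.137, 0.987, 0.083], [0.991, 0.136, 0.018], [0.007, 0.085, -0.996]]
force: [0.3, 0.1, 0.8]
width: -0.0002
```

Request:
play_rows([
  [-1, -15, 0, -10, 0],
  [-1, -25, 0, -10, 0],
  [-1, -30, 0, -10, 0],
  [-1, -30, 0, -10, 0],
  [-1, -30, 0, -10, 0],
  [-1, -30, 0, -10, 0],
  [-1, -30, 0, -8, 0],
  [-1, -30, 0, 0, 0],
  [-1, -15, 0, 0, 0],
  [-1, 0, 0, 0, 0],
])

```text
time_s: 29.15
tool_pos: [0.6735, -0.0995, 0.1558]
eef_rot: [[-0.136, 0.986, 0.093], [0.991, 0.135, 0.013], [0.0, 0.093, -0.996]]
force: [-0.9, 0.5, 0.9]
width: 0.0001
```

```bash
python3 - <<'E'
from h import *
rep()
d=manip.get_image("scene"); cv2.imwrite("pics/scF.png",d["image"]); crop(d["image"],240,180,340,255,8,"pics/sc23z.png")
e=manip.get_image("side"); crop(e["image"],200,210,300,285,8,"pics/s23z.png")
a=cv2.imread("pics/s17z.png").astype(int); b=cv2.imread("pics/s23z.png").astype(int)
# shift of the pipe vs. first check
print(cv2.phaseCorrelate(np.float32(a[200:400,90:250].mean(2)),np.float32(b[200:400,90:250].mean(2))))
E
```

```text
t 29.15 tcp cradle [ 111.7 -252.6  155.8] yaw rel 1.5556 z-axis [ 0.093  0.013 -0.996] F [-0.9  0.5  0.9] w 0.0001
((-0.049273577833758964, 0.04745840369859877), 0.7181392869949341)
```

View pics/sc23z.png

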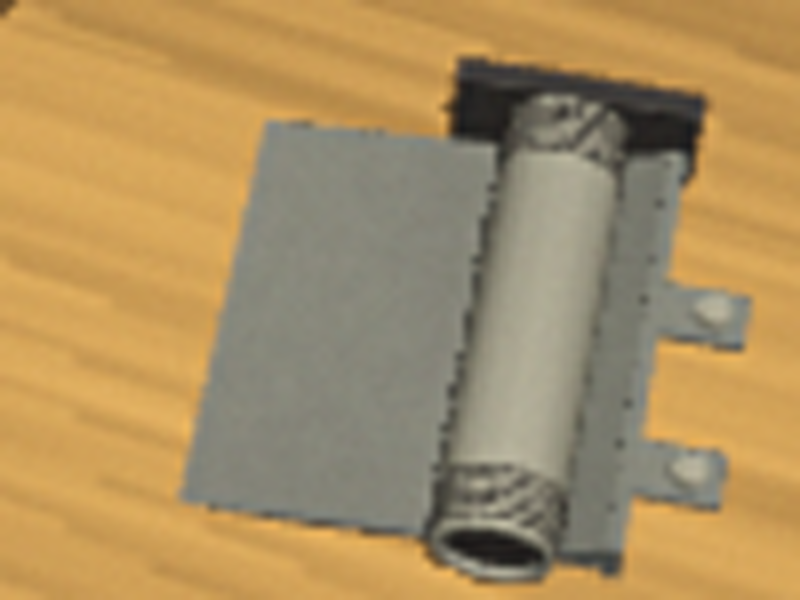

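View pics/s23z.png

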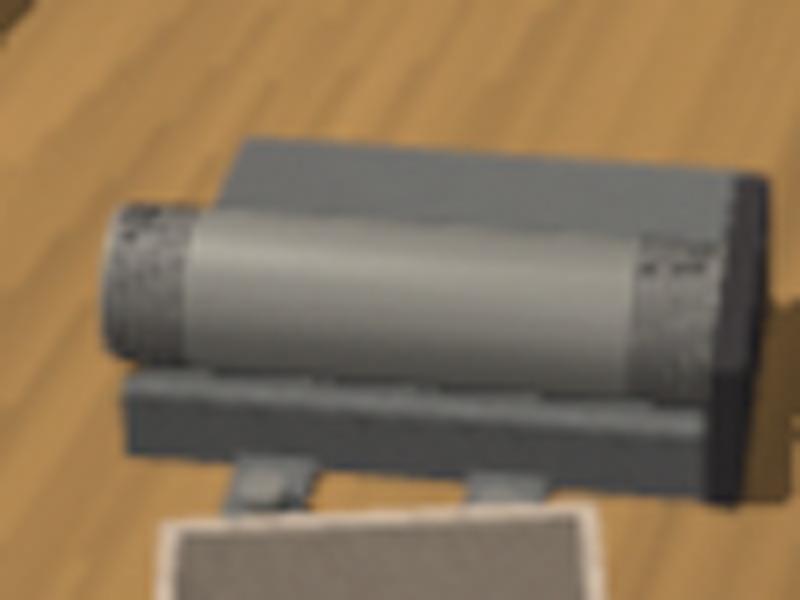

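View pics/scF.png

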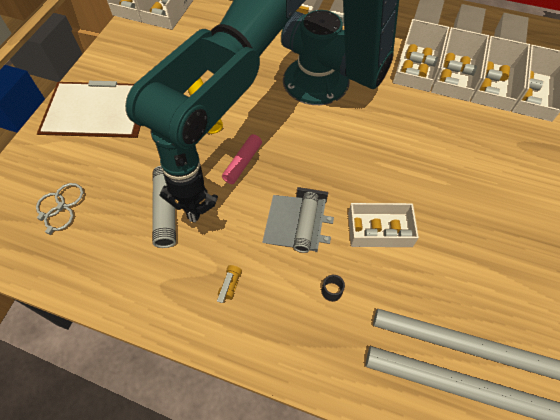

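```bash
python3 - <<'E'
from h import *
d=manip.get_image("scene"); e=manip.get_image("side"); R,t=c["R"],c["t"]
S=lambda x,y:(240+x/8-.4,180+y/8-.4); T=lambda x,y:(200+x/8-.4,210+y/8-.4)
P=lambda dd,x,y,z:proj(dd,np.r_[t+R@np.array([x,y])/1e3,z/1e3])
for n,w in [("free scene",onz(d,*S(495,549),.025)),("free side",onz(e,*T(107,285),.025)),("far end side",onz(e,*T(719,320),.025)),("far top scene",onz(d,*S(572,94),.046)),("stop front top scene",onz(d,*S(572,92),.046))]:
    print(n,(R.T@(w[:2]-t)*1e3).round(1))
print("expected free disc centre scene zoom",(P(d,80,0,25)-[240-.4,180-.4])*8,"side",(P(e,80,0,25)-[200-.4,210-.4])*8)
E
```

```text
free scene [78.1 -0.5]
free side [81.7  2.6]
far end side [-80.1  -1.5]
far top scene [-81.5  -1.1]
stop front top scene [-82.3  -1.2]
expected free disc centre scene zoom [495.47607272 554.61467071] side [115.82108375 279.48470122]
```

```bash
python3 -c "
from rig import manip
print(manip.get_state()['time_s']); print(manip.sign_off())"
```

```text
29.35
the job is handed in; nothing more can be done
None
```

I rolled the small grey pipe across the bench and up the ramp with the open fingertips. It dropped into the V groove about 33 mm short of the stop. I then slid it to the stop by pushing its free end with the shut fingertips, and handed the job in at 29.35 s.

**Position:** the final images put the free end at x = 78 mm (scene camera) and 82 mm (side camera), against 80 mm expected. The other end reads about -80 mm, level with the stop face to within about 1–2 mm of image accuracy. The pipe lies along the groove, and the robot was clear of everything when I handed in.

**What went wrong:** on the first push to the stop the tool tilted, and friction lifted the pipe's free end a few millimetres for about a second. I lowered it gently and pushed it home again. The second push stalled at about 6 N with no lift to be seen, and the pipe did not move by more than about a millimetre.

**Rolling:** I judged that the pipe was turning over from low push forces (1–2 N) and steady travel. I did not measure its rotation directly.

**Bystanders:** the valve, coupling and bin look unmoved in the last scene image.

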